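Clear the bench after a sample run

TASK

Clear up the bench: first take the basket off the shelf and hang it by its bar across both prongs of the drying hook. Then stand every squat jar in one neat row on the shelf's lower tread and every slim bottle in one neat row on the upper tread: upright, centred on the tread's guide line, side by side with less than about 2 cm between neighbours. Leave the beaker, wash bottle and tube rack where they are.

Things in the scene. Friction and masses are not known exactly. Their poses are not given: they have to be found in the camera images.
- shelf: light grey two-tier bench shelf, 230 deep (x -125 to +105) by 270 long (y), fixed. Origin: on the bench, midway along it; x points away from the robot, from lower to upper tread. Lower tread: top at z 30, x -125 to +5, thin black guide line along y at x -75. Upper tread: top at z 85, x +5 to +105, guide line at x +55. No walls or lips.
- hook: drying hook, fixed: base plate 130 x 130 x 12 (x -85 to +45) and two steel prongs, 8 thick, at y -36 and +36. Each rises as a post at x 0, bends and runs level to x -72 (its top at z 210), then turns up to a tip at x -84, z 234. Origin: on the bench between the posts' feet; -x is the open side, facing roughly towards the robot. Between the prongs is free space.
- hook_seat (a point): point midway between the two prongs, at x = -50, y = 0, z = 210 of the hook's frame (level with the tops of the prongs). A bar hanging here has its centre 5 above this point.
- basket: white basket, tray 70 (x) by 130 (y) by 45 high, with a rigid steel bail: uprights at y -63.5 and +63.5 and a level bar 10 thick along y, its centre 140 above the underside. 120 to 220 g. Origin: centre of its underside. Starts on the lower tread, bar roughly along the shelf. When hung, the bar lies across both prongs, the tray below them.
- basket_bar (a point): middle of the basket's bail bar, on its centre line
- jar1: squat off-white plastic jar with a white cap: body diameter 52 up to 45 high, cap diameter 49, 62 high in all; about 90 to 160 g. Origin: centre of its underside, z up. May be absent.
- jar2: squat off-white plastic jar with a white cap: body diameter 52 up to 45 high, cap diameter 49, 62 high in all; about 90 to 160 g. Origin: centre of its underside, z up. May be absent.
- jar3: squat off-white plastic jar with a white cap: body diameter 52 up to 45 high, cap diameter 49, 62 high in all; about 90 to 160 g. Origin: centre of its underside, z up. May be absent.
- bottle1: slim amber bottle with a white cap: body diameter 36 up to 70 high, cap diameter 26, 98 high in all; about 70 to 120 g. Origin: centre of its underside, z up. May be absent.
- bottle2: slim amber bottle with a white cap: body diameter 36 up to 70 high, cap diameter 26, 98 high in all; about 70 to 120 g. Origin: centre of its underside, z up. May be absent.
- bottle3: slim amber bottle with a white cap: body diameter 36 up to 70 high, cap diameter 26, 98 high in all; about 70 to 120 g. Origin: centre of its underside, z up. May be absent.
- bottle4: slim amber bottle with a white cap: body diameter 36 up to 70 high, cap diameter 26, 98 high in all; about 70 to 120 g. Origin: centre of its underside, z up. May be absent.
- beaker: empty glass beaker, diameter 64, 80 high; not part of the job. Origin: centre of its underside.
- washbottle: white wash bottle with a bent grey spout, diameter 60, 185 high; not part of the job. Origin: centre of its underside.
- tuberack: white block rack with capped tubes, 52 (x) by 96 (y), 95 high; not part of the job. Origin: centre of its underside.
There are look-alikes about, which are no part of the job. What is shaped like the jar2 but brown is not meant. Leave any green look-alike of the basket alone.

How it is judged:
By the outcome, as a careful person would: the job done as asked, in the order asked, and still so for the second after the job is handed in, with the robot touching nothing.
Of jar1, jar2, jar3, bottle1, bottle2, bottle3, bottle4 only 5 to 7 are there at a start; the rules pass over those that are not, and their reading is None.
At some moment in a run one of jar1, jar2, jar3 may be knocked a few centimetres aside while the robot is not near it.
It also fails if it takes over 210 s, if anything falls off the work surface, if the arm or the gripper's body presses on something with over 40 N, if the wrist force passes 120 N, or if a joint passes its speed limit or range.

ROBOT

A 6-joint arm with a two-finger parallel gripper is mounted at the origin on the work surface. World frame = base frame: x ahead of the robot, y to its left, z up, the work surface at z = 0. Lengths are in m, angles in degrees, forces in N, time in s.
With the tool pointing down it reaches from about 0.25 to 0.725 m from the base axis. Payload 4 kg.
Tool frame: the origin (TCP) lies at the very end of the fingers, on their centre line; the grasp point (between the pads) lies 19 mm behind it; z points along the fingers, y is the line along which they close (so a half turn about z gives the same grasp; the last joint's range is limited). The gripper opens to 85 mm and grips with 20 to 120 N. Pads are 22 mm wide; open, the fingers measure 114 mm over their backs; the gripper's body (76 mm by 85 mm) begins 54 mm behind the grasp point. The pads swing forward as they close: fully open they stand 13 mm farther back than shut.
Start: joints at [74.943, 13.785, 0.286, 76.501, 0, 90], TCP at [0.13, 0.483, 0.231] pointing down, gripper open.
Joint ranges: [-155.79, 155.79], [-60.16, 107.12], [-62.33, 73.08], [-114, 123.19], [-81.49, 82.49], [-180, 180]. Speed limits (degrees/s): [159.86, 159.86, 180, 180, 180, 180].

INTERFACE

Orientations are given as a 3x3 rotation matrix whose columns are the frame's x, y, z axes.
In Python, from station import arm gives the robot as it stands.
- The arm moves only by the tool apply_moves, never from a script. Its argument "motion" is one flat list of numbers, 7 for each row, row after row: the opening, from 0 (shut) to 1 (fully open), then the shift along the tool's x, y, z each as a share of 50 cm, from -1 to 1, then the turn, a rotation vector about the tool's x, y, z each as a share of 90 degrees, from -1 to 1. A call has exactly 5 rows; each row is the pose to reach, as a shift and turn from the pose commanded when the call began, along the tool's axes at that moment; what a row does not reach only later rows make up. A row lasts 1/10 s, in which the tool goes at most 50 mm and 8.59 degrees, less where a joint would pass 70% of its speed; a pose out of reach is approached as far as the arm can. A call with a number of a shift or a turn outside -1 to 1 is refused whole. A call with a gripper value outside its range is refused whole. The fingers move at their own pace and stop on an object; the grip force is fixed at half the most. Time passes only in rows, so rows that repeat a pose let the fingers close, or fill a call up. It gives the time, the measured TCP pose, the force, the opening and the grip force at its end, in the units of the state.
- arm.get_state(): the state, without advancing time (a new reading comes with each control period).
- arm.capture(name): name is "scene" or "top"; returns the picture (400x640x3 uint8, red, green, blue); there is no depth.
- arm.get_calibration(name): a dict with "K" (3x3 intrinsics, pixels), "k1" (the pictures are not rectified: a ray, as slopes to the right and down, at radius r is drawn at 1 + k1 r^2 times it, then the intrinsics apply), "rvec" (rotation vector, rad) and "tvec" (3), from world to camera coordinates, as OpenCV has them. Camera axes: x right, y down, z forward; pixel columns grow to the right and rows downward; lengths in m; the calibration is good to about 2 mm. A picture is of the moment at which its call begins. get_calibration takes no time and is no camera call.
- arm.sign_off(): hands the job in; it is judged then, once.
Trained networks look in the newest picture that a camera, given by its name, has taken for a name from the list of things; names that differ only in an ending like _2 or _b are one class to them, and where a whole thing is asked for, a point or a joint stands for the part that bears it (a point fixed in the world has none). Each returns a list of dicts, best first, with "score" (0 to 1); they miss things now and then, are a little off and sometimes report something else, mostly with a low value. They report only what shows in the picture. A call takes as long as a camera call. They do not tell look-alikes from the thing itself.
- arm.outline_of(label, camera): "mask" (400x640 bool, what is visible of it) and "bbox" ([left, top, width, height] in pixels, round what is visible of it).
The state is a dict: "clock": time; "joint_positions": joint angles; "joint_vel": joint speeds; "joint_efforts": joint torques, N m; "eef_pos": TCP position; "ee_rot": TCP orientation; "force": force on the tool from outside, world axes, zero at the start; "torque": the same for the moment, N m; "finger_gap": opening from 0.0 (shut) to 1.0 (fully open); "grasp_force": force on a finger pad.
Only numpy, scipy, OpenCV 4.12 (cv2) and the standard library are available. Lean on these libraries where they do the work, as an engineer would, in place of code of your own. Each camera call takes 0.05 s, during which the arm holds its last target. There are 200 camera calls.

## Working session

There is one attempt and no reset: what is moved stays moved. The work goes in short steps, Python scripts to look and compute and a tool call to move; the robot and the scene stay as the last step left them, time stands still between calls to the robot, and variables do not carry over. Pictures are saved under pics/ and viewed, at most 14 in all, crops included, and the job is handed in when it is done.

Besides the shell and the picture viewer there is one more tool, called after "Call:" as name(argument=value, ...) on one line, values as JSON. apply_moves: Moves the arm, as the interface text tells. Its arguments: {"type":"object","properties":{"motion":{"type":"array"}},"required":["motion"]}

```bash
mkdir -p pics; ls; python3 - <<'E'
from station import arm
import cv2,numpy as np
for n in("scene","top"):
    im=arm.capture(n); cv2.imwrite(f"pics/{n}0.png",im[:,:,::-1])
    c=arm.get_calibration(n); print(n,c)
    R=cv2.Rodrigues(np.array(c["rvec"]))[0]; print(-R.T@np.array(c["tvec"]).ravel())
s=arm.get_state(); print(s)
E
```

```text
pics
scene {'K': array([[392.65229752,   0.        , 318.57762428],
       [  0.        , 392.65229752, 196.56363789],
       [  0.        ,   0.        ,   1.        ]]), 'k1': -0.08879228278239427, 'rvec': array([ 1.98025902,  1.29787605, -0.59753048]), 'tvec': array([-0.16470202, -0.1958314 ,  1.58169888])}
[ 1.27865392 -0.36383767  0.89437932]
top {'K': array([[432.15618318,   0.        , 308.35184567],
       [  0.        , 432.15618318, 205.85202228],
       [  0.        ,   0.        ,   1.        ]]), 'k1': -0.011645346046252393, 'rvec': array([ 2.11888334, -2.15659839,  0.13485177]), 'tvec': array([-0.03715523,  0.50643024,  1.16718679])}
[ 0.33224227 -0.06680069  1.22691885]
{'clock': 0.1, 'joint_positions': array([7.49421326e+01, 1.38275939e+01, 2.19670080e-01, 7.65010925e+01,
       1.01099667e-03, 9.00014147e+01]), 'joint_vel': array([-0.08783278, -0.02846246,  0.13968867, -0.030585  ,  0.06449532,
        0.00546502]), 'joint_efforts': array([-3.17366766e-04, -3.73137546e+01,  2.53009969e+01,  1.08565640e-02,
       -3.82072119e-05, -2.38538746e-06]), 'eef_pos': array([0.12974234, 0.48227683, 0.23049274]), 'ee_rot': array([[-9.65657509e-01,  2.59817848e-01, -5.11348459e-04],
       [ 2.59818351e-01,  9.65655770e-01, -1.83277779e-03],
       [ 1.75982088e-05, -1.90269335e-03, -9.99998190e-01]]), 'force': array([-0.42760501,  0.11484797,  0.32631452]), 'torque': array([-0.03862308, -0.07713632, -0.02443976]), 'grasp_force': 0.0, 'finger_gap': 0.9995976439012305}
```

View pics/scene0.png

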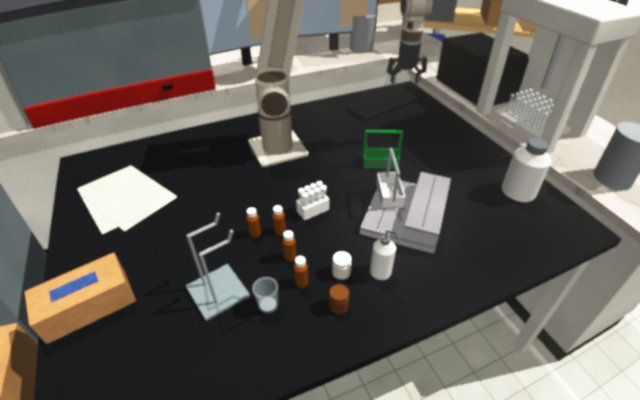

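View pics/top0.png

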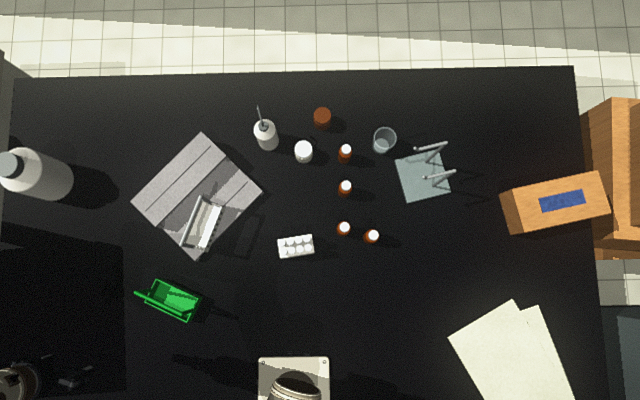

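Top view: shelf around (197,195) with the white basket (203,225). The green look-alike is at (172,298). The four bottles are at (346,151), (345,187), (344,229) and (372,236), the white jar at (304,151), the brown look-alike jar at (322,116), and the hook at (425,172). The scene view agrees: one white jar at (342,264) and four bottles.

```bash
cat > h.py <<'E'
from station import arm
import cv2,numpy as np
from scipy.optimize import least_squares
C={n:arm.get_calibration(n) for n in("scene","top")}
def proj(P,n):
    c=C[n];k=np.array([c["k1"],0,0,0,0.])
    return cv2.projectPoints(np.atleast_2d(np.asarray(P,float)),c["rvec"],c["tvec"],c["K"],k)[0].reshape(-1,2)
def ray(uv,n):
    c=C[n];k=np.array([c["k1"],0,0,0,0.])
    q=cv2.undistortPoints(np.array([[uv]],float),c["K"],k).ravel()
    R=cv2.Rodrigues(np.asarray(c["rvec"]))[0]
    return -R.T@np.ravel(c["tvec"]),R.T@np.r_[q,1]
def onz(uv,z,n):
    o,d=ray(uv,n);return o+d*(z-o[2])/d[2]
def tri(a,b):  # scene, top
    f=lambda X:np.r_[proj(X,"scene")[0]-a,proj(X,"top")[0]-b]
    r=least_squares(f,onz(b,.05,"top"));return r.x,np.abs(r.fun).max()
def pose(p,yaw):
    c,s=np.cos(yaw),np.sin(yaw);return np.array([[c,-s,0],[s,c,0],[0,0,1]]),np.r_[p[0],p[1],0]
E
python3 - <<'E'
from h import *
for n in("scene","top"):
    im=arm.capture(n)
    for l in("jar1","bottle1","basket","shelf","hook","beaker","washbottle","tuberack"):
        for i,o in enumerate(arm.outline_of(l,n)):
            m=o["mask"];v,u=np.nonzero(m)
            if o["score"]<.3: continue
            print(n,l,round(o["score"],2),o["bbox"],m.sum(),u.mean().round(1),v.mean().round(1))
            np.save(f"pics/m_{n}_{l}_{i}.npy",m)
    b=im[:,:,::-1]
    if n=="top":
        cv2.imwrite("pics/t1.png",cv2.resize(b[120:270,120:320],None,fx=4,fy=4,interpolation=cv2.INTER_CUBIC))
        cv2.imwrite("pics/t2.png",cv2.resize(b[95:255,290:480],None,fx=3.7,fy=3.7,interpolation=cv2.INTER_CUBIC))
    else:
        cv2.imwrite("pics/s1.png",cv2.resize(b[120:270,330:480],None,fx=4,fy=4,interpolation=cv2.INTER_CUBIC))
        cv2.imwrite("pics/s2.png",cv2.resize(b[200:330,170:370],None,fx=4,fy=4,interpolation=cv2.INTER_CUBIC))
E
```

```text
scene jar1 0.94 [326.8, 285.2, 24.5, 26.2] 513 338.7 298.9
scene jar1 0.83 [332.0, 252.5, 17.2, 30.3] 479 341.6 265.6
scene jar1 0.32 [186.9, 215.9, 64.1, 107.7] 2595 214.7 281.8
scene bottle1 0.8 [277.2, 206.9, 9.8, 26.5] 267 278.8 219.8
scene bottle1 0.72 [295.6, 257.0, 10.0, 31.8] 354 300.4 272.0
scene bottle1 0.67 [283.6, 229.4, 12.0, 31.7] 314 288.9 247.1
scene bottle1 0.63 [245.1, 207.0, 15.6, 29.3] 320 252.8 222.7
scene basket 0.97 [374.8, 146.3, 32.6, 64.8] 1076 390.3 184.8
scene basket 0.83 [360.2, 126.0, 42.6, 44.9] 761 379.6 151.4
scene basket 0.59 [272.9, 207.9, 13.1, 26.8] 283 278.6 220.9
scene shelf 0.76 [359.5, 173.0, 90.3, 83.5] 4268 411.2 213.9
scene shelf 0.64 [376.6, 146.4, 28.7, 61.8] 985 390.3 185.4
scene hook 0.8 [185.1, 223.2, 65.0, 97.5] 2203 215.7 285.8
scene beaker 0.92 [251.5, 277.5, 26.4, 35.1] 686 265.4 294.3
scene washbottle 0.67 [370.4, 229.2, 25.8, 48.2] 948 383.1 256.1
scene tuberack 0.76 [296.5, 181.1, 33.7, 43.2] 940 311.8 200.0
top jar1 0.57 [295.3, 141.9, 18.4, 18.9] 333 303.2 151.2
top jar1 0.57 [316.9, 108.4, 16.0, 20.4] 364 322.2 118.1
top bottle1 0.63 [336.8, 219.9, 15.1, 15.6] 154 343.3 227.6
top bottle1 0.53 [362.2, 227.9, 17.2, 17.5] 181 370.7 235.6
top bottle1 0.48 [337.2, 142.6, 12.7, 23.5] 220 344.6 153.7
top basket 0.76 [135.7, 276.8, 68.4, 45.4] 1674 171.0 298.6
top basket 0.69 [178.0, 193.6, 47.5, 59.2] 1506 201.8 224.6
top shelf 0.71 [129.5, 130.1, 134.7, 134.0] 7246 195.6 189.5
top hook 0.88 [397.4, 140.1, 59.3, 60.3] 2289 423.8 173.1
top beaker 0.74 [375.3, 125.2, 22.5, 30.4] 521 383.9 139.7
top tuberack 0.9 [280.3, 231.8, 37.2, 24.8] 729 296.1 245.5
```

View pics/t1.png

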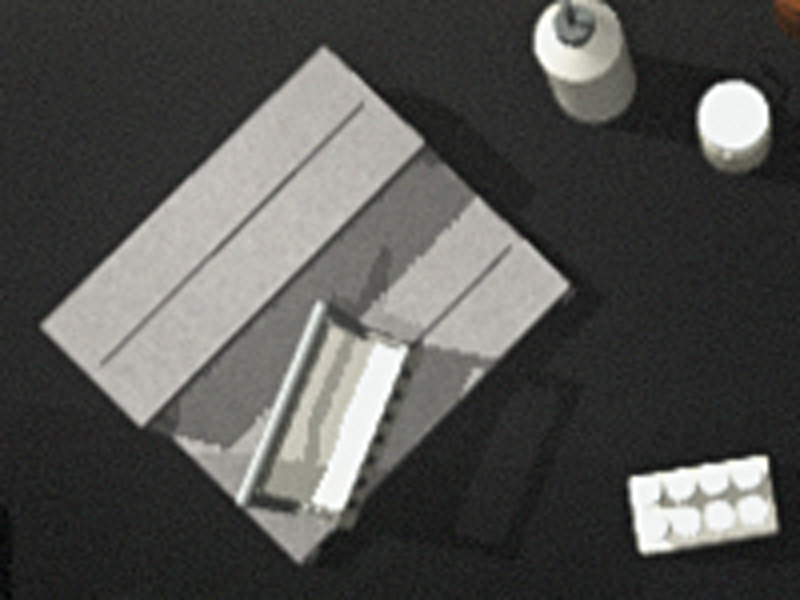

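View pics/t2.png

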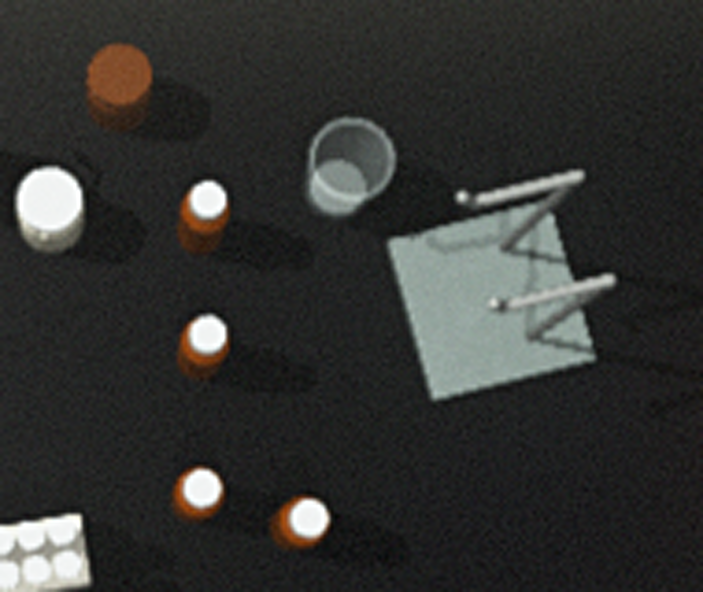

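View pics/s1.png

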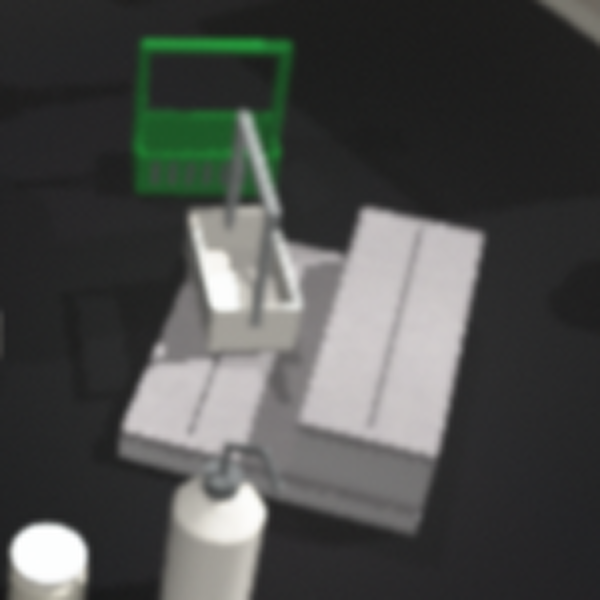

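View pics/s2.png

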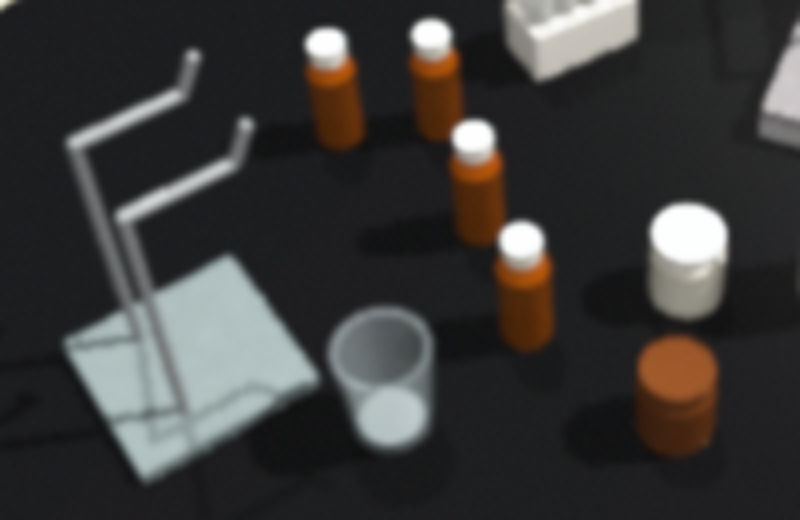

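The crops confirm the identities: the white tray with a steel bail at scene (390,185) is the basket, and the green one is the decoy. White jar at scene (342,258), brown jar excluded, and four bottles. Next I fit poses from the keypoints in both views.

```bash
cat > fit.py <<'E'
from h import *
def full(pts,f,o): return (np.array(pts,float)+.5)/f-.5+o
T1=lambda p:full(p,4,(120,120));T2=lambda p:full(p,3.7,(290,95))
S1=lambda p:full(p,4,(330,120));S2=lambda p:full(p,4,(170,200))
def fitpose(model,top,scene,mt,ms,x0):
    m=np.array(model,float)/1000
    def f(q):
        R,t=pose(q[:2],q[2]);W=m@R.T+t+[0,0,q[3]]
        return np.r_[(proj(W[mt],"top")-top).ravel(),(proj(W[ms],"scene")-scene).ravel()]
    r=least_squares(f,x0,loss="soft_l1");return r.x,f(r.x).reshape(-1,2)
E
cat > a.py <<'E'
from fit import *
np.set_printoptions(precision=4,suppress=True)
sh=[(105,135,85),(105,-135,85),(5,-135,85),(5,135,85),(-125,-135,30),(-125,135,30)]
q,r=fitpose(sh,T1([(42,325),(323,45),(425,143),(145,427),(570,287),(303,563)]),S1([(485,232),(437,458),(300,428),(365,207),(120,430)]),[0,1,2,3,4,5],[0,1,2,3,4],[.4,.25,.7,0])
print("shelf",q[:2],np.degrees(q[2]),q[3],np.abs(r).max(0));print(r.round(1).tolist())
hk=[(-85,65,12),(-85,-65,12),(45,-65,12),(45,65,12),(-84,36,234),(-84,-36,234),(0,36,206),(0,-36,206)]
q,r=fitpose(hk,T2([(388,242),(433,400),(597,357),(553,212),(463,198),(497,304),(580,176),(612,281)]),S2([(320,378),(230,255),(62,343),(148,482),(247,122),(193,55),(122,216),(73,143)]),list(range(8)),list(range(8)),[.5,-.35,-1.4,0])
print("hook",q[:2],np.degrees(q[2]),q[3]);print(r.round(1).tolist())
a,b=T1([(320,303),(245,500)]),S1([(275,213),(243,117)])
for i in(0,1):print("bar end",tri(b[i],a[i]),onz(a[i],.17,"top"))
for nm,t,s in(("A",(208,201),(520,240)),("B",(208,336),(473,137)),("C",(203,489),(431,36)),("D",(308,519),(326,45)),("jar",(50,197),(688,232)),("brown",(119,73),(676,368)),("beakertop",(352,157),(382,347))):
    print(nm,tri(S2([s])[0],T2([t])[0]),onz(T2([t])[0],.062 if nm in("jar","brown") else .08 if nm=="beakertop" else .098,"top"))
for nm,t,z in(("wash",(580,30),.18),("rack",(703,503),.095)):print(nm,onz(T1([t])[0],z,"top"))
print("green",[onz(p,.0,"top")[:2] for p in((142,292),(154,280),(203,297),(185,322))])
E
python3 a.py
```

```text
shelf [0.5433 0.2655] 45.57945787258818 -0.0016057877604803467 [0.8371 1.4392]
[[0.1, 0.5], [0.6, 0.1], [0.6, -0.3], [-0.4, 0.3], [0.8, -0.6], [-0.5, 0.3], [-0.1, 0.8], [0.4, -0.2], [0.1, -1.4], [0.1, 0.5], [0.8, 0.1]]
hook [ 0.5951 -0.3948] -76.61365249266302 -0.0016331219624097653
[[0.4, -0.2], [0.9, 0.3], [0.6, 0.6], [-0.8, -3.1], [0.7, -0.3], [0.2, -0.0], [-0.3, 0.4], [-0.1, 0.1], [0.1, -0.5], [0.4, -0.1], [0.5, -0.2], [-1.1, -1.4], [-0.1, 0.1], [-0.0, -0.1], [0.7, 0.8], [0.7, 0.7]]
bar end (array([0.5171, 0.221 , 0.1713]), np.float64(0.5528257506789487)) [0.5178 0.2224 0.17  ]
bar end (array([0.3957, 0.266 , 0.1697]), np.float64(0.2762980304152052)) [0.3959 0.2664 0.17  ]
A (array([ 0.6495, -0.1521,  0.0953]), np.float64(0.552652861501997)) [ 0.6493 -0.1505  0.098 ]
B (array([ 0.5498, -0.1488,  0.0949]), np.float64(0.4166902132151904)) [ 0.5495 -0.1476  0.098 ]
C (array([ 0.4395, -0.142 ,  0.0946]), np.float64(0.4258360399887806)) [ 0.4395 -0.1409  0.098 ]
D (array([ 0.4169, -0.2163,  0.0939]), np.float64(0.691696215068248)) [ 0.4169 -0.2142  0.098 ]
jar (array([ 0.664 , -0.0362,  0.0636]), np.float64(0.5246845097801156)) [ 0.6651 -0.0347  0.062 ]
brown (array([ 0.7602, -0.0906,  0.062 ]), np.float64(0.7303800941208465)) [ 0.761  -0.0885  0.062 ]
beakertop (array([ 0.6848, -0.2599,  0.0818]), np.float64(0.37377167018024693)) [ 0.6856 -0.2592  0.08  ]
wash [0.6874 0.0584 0.18  ]
rack [ 0.3934 -0.0115  0.095 ]
green [array([0.2748, 0.4269]), array([0.3077, 0.3939]), array([0.2587, 0.2538]), array([0.1911, 0.303 ])]
```

```bash
cat > plan.py <<'E'
from h import *
from scipy.spatial.transform import Rotation as Ro
def Rt(a):
    a=np.radians(a);x=np.array([np.cos(a),np.sin(a),0]);z=np.array([0,0,-1.])
    return np.c_[x,np.cross(z,x),z]
def plan(*wps):
    s=arm.get_state();p,R=s["eef_pos"],s["ee_rot"]
    print("t",round(s["clock"],2),"pos",p.round(4),"ang",round(np.degrees(np.arctan2(R[1,0],R[0,0])),2),"j6",s["joint_positions"].round(1),"gap",round(s["finger_gap"],3),"gf",round(s["grasp_force"],1),"F",s["force"].round(1))
    for x,y,z,a in wps:
        d=R.T@(np.array([x,y,z])-p);R2=Rt(a);w=Ro.from_matrix(R.T@R2).as_rotvec(degrees=True)
        print([*(float(v) for v in (d/.5).round(3)),*(float(v) for v in (w/90).round(3))],"mm",round(np.linalg.norm(d)*1000),"deg",round(np.linalg.norm(w),1))
        p,R=np.array([x,y,z]),R2
E
python3 -c "
from plan import *
plan((.30,.36,.25,159.6),(.4564,.2436,.25,159.6),(.4564,.2436,.151,159.6))"
```

```text
t 1.0 pos [0.1299 0.4829 0.2313] ang 164.94 j6 [74.9 13.8  0.3 76.5 -0.  90. ] gap 0.996 gf 0.0 F [ 0.  -0.4  0.7]
[-0.392, -0.149, -0.037, 0.0, -0.0, 0.059] mm 211 deg 5.3
[-0.374, -0.109, 0.0, 0.0, 0.0, 0.0] mm 195 deg 0.0
[0.0, 0.0, 0.198, 0.0, 0.0, 0.0] mm 99 deg 0.0
```

Call:
apply_moves(motion=[1, -0.392, -0.149, -0.037, 0, 0, 0.059, 1, -0.392, -0.149, -0.037, 0, 0, 0.059, 1, -0.392, -0.149, -0.037, 0, 0, 0.059, 1, -0.392, -0.149, -0.037, 0, 0, 0.059, 1, -0.392, -0.149, -0.037, 0, 0, 0.059])

```text
clock: 1.5
eef_pos: [0.3032, 0.3575, 0.2505]
ee_rot: [[-0.935, 0.354, 0.002], [0.354, 0.935, 0.0], [-0.002, 0.001, -1.0]]
force: [-0.3, -0.2, 0.3]
finger_gap: 1.0
grasp_force: 0.0
```

Call:
apply_moves(motion=[1, -0.374, -0.109, 0, 0, 0, 0, 1, -0.374, -0.109, 0, 0, 0, 0, 1, -0.374, -0.109, 0, 0, 0, 0, 1, -0.374, -0.109, 0, 0, 0, 0, 1, -0.374, -0.109, 0, 0, 0, 0])

```text
clock: 2.0
eef_pos: [0.4596, 0.2411, 0.2492]
ee_rot: [[-0.935, 0.354, 0.001], [0.354, 0.935, -0.001], [-0.001, -0.0, -1.0]]
force: [-0.0, 0.5, -1.4]
finger_gap: 0.998
grasp_force: 0.0
```

```bash
python3 -c "
from plan import *
plan((.4564,.2436,.151,159.6))"
```

```text
t 2.0 pos [0.4596 0.2411 0.2492] ang 159.26 j6 [27.7 15.5  5.3 79.7 -0.1 48.5] gap 0.998 gf 0.0 F [-0.   0.5 -1.4]
[0.008, 0.002, 0.196, -0.0, 0.001, -0.004] mm 98 deg 0.3
```

Call:
apply_moves(motion=[1, 0, 0, 0.1, 0, 0, 0, 1, 0, 0, 0.12, 0, 0, 0, 1, 0, 0, 0.12, 0, 0, 0, 1, 0, 0, 0.12, 0, 0, 0, 1, 0, 0, 0.12, 0, 0, 0])

```text
clock: 2.5
eef_pos: [0.457, 0.2451, 0.192]
ee_rot: [[-0.938, 0.347, 0.003], [0.347, 0.938, 0.002], [-0.003, 0.003, -1.0]]
force: [0.7, 0.3, -0.7]
finger_gap: 1.003
grasp_force: 0.0
```

```bash
python3 -c "
from plan import *
plan((.4564,.2436,.151,159.6))"
```

```text
t 2.5 pos [0.457  0.2451 0.192 ] ang 159.7 j6 [28.2 16.9 -1.5 71.4  0.  48.5] gap 1.003 gf 0.0 F [ 0.7  0.3 -0.7]
[0.0, -0.004, 0.082, 0.002, 0.002, 0.001] mm 41 deg 0.2
```

Call:
apply_moves(motion=[1, 0, 0, 0.04, 0, 0, 0, 1, 0, 0, 0.08, 0, 0, 0, 1, 0, 0, 0.08, 0, 0, 0, 1, 0, 0, 0.08, 0, 0, 0, 1, 0, 0, 0.08, 0, 0, 0])

```text
clock: 3.0
eef_pos: [0.4572, 0.2445, 0.1516]
ee_rot: [[-0.938, 0.348, 0.003], [0.348, 0.938, 0.002], [-0.002, 0.002, -1.0]]
force: [0.7, -0.0, 0.5]
finger_gap: 1.001
grasp_force: 0.0
```

Call:
apply_moves(motion=[0.5, 0, 0, 0, 0, 0, 0, 0, 0, 0, 0, 0, 0, 0, 0, 0, 0, 0, 0, 0, 0, 0, 0, 0, 0, 0, 0, 0, 0, 0, 0, 0, 0, 0, 0])

```text
clock: 3.5
eef_pos: [0.4561, 0.2438, 0.1498]
ee_rot: [[-0.937, 0.348, -0.0], [0.348, 0.937, -0.0], [-0.0, -0.0, -1.0]]
force: [-0.3, -0.2, 0.7]
finger_gap: 0.142
grasp_force: 0.3
```

```bash
cat >> plan.py <<'E'
import json,os
def cload(): 
    d=json.load(open("cmd.json"));return np.array(d["p"]),np.array(d["R"])
def csave(p,R): json.dump({"p":list(map(float,p)),"R":np.asarray(R).tolist()},open("cmd.json","w"))
def adv(*moves):   # executed moves (6 shares) -> commanded pose
    p,R=cload()
    for m in moves:
        m=np.array(m,float);p=p+R@(m[:3]*.5);R=R@Ro.from_rotvec(m[3:]*90,degrees=True).as_matrix()
    csave(p,R);return p,R
def state():
    s=arm.get_state();p,R=s["eef_pos"],s["ee_rot"];cp,cR=cload()
    print("t",round(s["clock"],2),"pos",p.round(4),"cmd",cp.round(4),"ang",round(np.degrees(np.arctan2(R[1,0],R[0,0])),2),"cmdang",round(np.degrees(np.arctan2(cR[1,0],cR[0,0])),2),"j",s["joint_positions"].round(0),"gap",round(s["finger_gap"],3),"gf",round(s["grasp_force"],1),"F",s["force"].round(1))
def go(*wps):
    "plan from the commanded pose and record it as executed; print shares per call"
    state()
    for x,y,z,a in wps:
        p,R=cload();d=R.T@(np.array([x,y,z])-p);w=Ro.from_matrix(R.T@Rt(a)).as_rotvec(degrees=True)
        m=np.r_[d/.5,w/90].round(3)+0.0;adv(m);print(m.tolist(),"mm",round(np.linalg.norm(d)*1000),"deg",round(np.linalg.norm(w),1))
E
python3 -c "
from plan import *
csave([.13,.483,.231],Rt(164.943))
adv([-0.392,-0.149,-0.037,0,0,.059],[-.374,-.109,0,0,0,0],[0,0,.12,0,0,0],[0,0,.08,0,0,0])
state()"
```

```text
t 3.5 pos [0.4561 0.2438 0.1498] cmd [0.4563 0.244  0.1495] ang 159.63 cmdang 159.63 j [28. 19. -6. 66. -0. 48.] gap 0.142 gf 0.3 F [-0.3 -0.2  0.7]
```

Call:
apply_moves(motion=[0, 0, 0, 0, 0, 0, 0, 0, 0, 0, 0, 0, 0, 0, 0, 0, 0, -0.02, 0, 0, 0, 0, 0, 0, -0.06, 0, 0, 0, 0, 0, 0, -0.12, 0, 0, 0])

```text
clock: 4.0
eef_pos: [0.4548, 0.2432, 0.209]
ee_rot: [[-0.938, 0.348, -0.004], [0.348, 0.938, -0.002], [0.003, -0.003, -1.0]]
force: [0.5, -0.2, -1.0]
finger_gap: 0.093
grasp_force: 58.4
```

```bash
python3 -c "
from plan import *
adv([0,0,-.12,0,0,0])
go((.4563,.244,.26,159.6),(.50,.10,.26,176),(.5488,-.06,.26,193.4),(.5488,-.20,.245,193.4))"
```

```text
t 4.0 pos [0.4548 0.2432 0.209 ] cmd [0.4563 0.244  0.2095] ang 159.64 cmdang 159.63 j [28. 16.  0. 74.  0. 48.] gap 0.093 gf 58.4 F [ 0.5 -0.2 -1. ]
[0.0, 0.0, -0.101, 0.0, 0.0, 0.0] mm 51 deg 0.0
[-0.182, -0.239, 0.0, 0.0, 0.0, -0.182] mm 150 deg 16.4
[-0.12, -0.313, 0.0, 0.0, 0.0, -0.193] mm 168 deg 17.4
[0.065, -0.272, 0.03, 0.0, 0.0, 0.0] mm 141 deg 0.0
```

Call:
apply_moves(motion=[0, 0, 0, -0.025, 0, 0, 0, 0, 0, 0, -0.05, 0, 0, 0, 0, 0, 0, -0.08, 0, 0, 0, 0, 0, 0, -0.101, 0, 0, 0, 0, 0, 0, -0.101, 0, 0, 0])

```text
clock: 4.5
eef_pos: [0.4569, 0.2443, 0.2622]
ee_rot: [[-0.937, 0.348, 0.003], [0.348, 0.937, 0.002], [-0.002, 0.003, -1.0]]
force: [0.0, 0.6, -1.4]
finger_gap: 0.092
grasp_force: 58.5
```

Call:
apply_moves(motion=[0, -0.02, -0.03, 0, 0, 0, -0.02, 0, -0.06, -0.08, 0, 0, 0, -0.06, 0, -0.1, -0.13, 0, 0, 0, -0.1, 0, -0.14, -0.185, 0, 0, 0, -0.14, 0, -0.182, -0.239, 0, 0, 0, -0.182])

```text
clock: 5.0
eef_pos: [0.4996, 0.0989, 0.2595]
ee_rot: [[-0.998, 0.066, -0.002], [0.066, 0.998, -0.0], [0.002, -0.0, -1.0]]
force: [0.7, 0.3, -1.4]
finger_gap: 0.093
grasp_force: 58.5
```

Call:
apply_moves(motion=[0, -0.03, -0.07, 0, 0, 0, -0.04, 0, -0.06, -0.14, 0, 0, 0, -0.09, 0, -0.08, -0.21, 0, 0, 0, -0.13, 0, -0.1, -0.27, 0, 0, 0, -0.17, 0, -0.12, -0.313, 0, 0, 0, -0.193])

```text
clock: 5.5
eef_pos: [0.5485, -0.0623, 0.2593]
ee_rot: [[-0.973, -0.232, -0.002], [-0.232, 0.973, -0.0], [0.002, 0.0, -1.0]]
force: [0.5, 0.5, -2.0]
finger_gap: 0.09
grasp_force: 58.5
```

Call:
apply_moves(motion=[0, 0.015, -0.06, 0, 0, 0, 0, 0, 0.03, -0.12, 0.01, 0, 0, 0, 0, 0.045, -0.18, 0.02, 0, 0, 0, 0, 0.057, -0.24, 0.03, 0, 0, 0, 0, 0.065, -0.272, 0.03, 0, 0, 0])

```text
clock: 6.0
eef_pos: [0.5477, -0.202, 0.2434]
ee_rot: [[-0.973, -0.229, -0.003], [-0.229, 0.973, 0.001], [0.003, 0.001, -1.0]]
force: [0.8, 0.0, -1.3]
finger_gap: 0.091
grasp_force: 58.5
```

```bash
python3 - <<'E'
from plan import *
state()
for n in("scene","top"):
    b=arm.capture(n)[:,:,::-1]
    cv2.imwrite(f"pics/c_{n}.png",b)
a=cv2.imread("pics/c_scene.png")[150:330,160:360];b=cv2.imread("pics/c_top.png")[80:260,320:480]
cv2.imwrite("pics/c1.png",cv2.resize(np.hstack([a,b]),None,fx=2.2,fy=2.2,interpolation=cv2.INTER_CUBIC))
E
```

```text
t 6.0 pos [ 0.5477 -0.202   0.2434] cmd [ 0.5488 -0.1999  0.245 ] ang -166.74 cmdang -166.62 j [-20.  23.  16.  82.  -0. -33.] gap 0.091 gf 58.5 F [ 0.8  0.  -1.3]
```

View pics/c1.png

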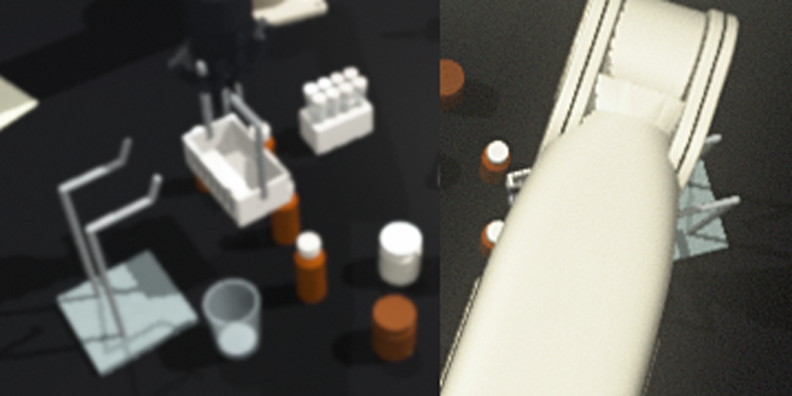

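```bash
python3 -c "
from plan import *
go((.5835,-.3462,.245,193.4),(.5835,-.3462,.202,193.4))"
```

```text
t 6.1 pos [ 0.5481 -0.2019  0.2443] cmd [ 0.5488 -0.1999  0.245 ] ang -166.8 cmdang -166.62 j [-20.  23.  16.  82.  -0. -33.] gap 0.096 gf 58.5 F [-0.2  0.2 -0.8]
[0.0, -0.301, 0.0, 0.0, 0.0, 0.0] mm 150 deg 0.0
[0.0, 0.0, 0.086, 0.0, 0.0, 0.0] mm 43 deg 0.0
```

Call:
apply_moves(motion=[0, 0, -0.05, 0, 0, 0, 0, 0, 0, -0.12, 0, 0, 0, 0, 0, 0, -0.19, 0, 0, 0, 0, 0, 0, -0.26, 0, 0, 0, 0, 0, 0, -0.301, 0, 0, 0, 0])

```text
clock: 6.6
eef_pos: [0.5841, -0.3474, 0.2449]
ee_rot: [[-0.973, -0.231, -0.0], [-0.231, 0.973, 0.0], [0.0, 0.0, -1.0]]
force: [0.7, -0.2, -1.3]
finger_gap: 0.091
grasp_force: 58.5
```

Call:
apply_moves(motion=[0, 0, 0, 0, 0, 0, 0, 0, 0, 0, 0.02, 0, 0, 0, 0, 0, 0, 0.045, 0, 0, 0, 0, 0, 0, 0.07, 0, 0, 0, 0, 0, 0, 0.086, 0, 0, 0])

```text
clock: 7.1
eef_pos: [0.5832, -0.3439, 0.2008]
ee_rot: [[-0.972, -0.234, -0.002], [-0.234, 0.972, 0.002], [0.001, 0.002, -1.0]]
force: [-0.4, 0.1, -1.5]
finger_gap: 0.097
grasp_force: 58.6
```

```bash
python3 - <<'E'
from plan import *
state()
a=arm.capture("scene")[:,:,::-1][200:330,160:310];b=arm.capture("top")[:,:,::-1][130:260,360:490]
cv2.imwrite("pics/c2.png",cv2.resize(np.hstack([a,b]),None,fx=2.8,fy=2.8,interpolation=cv2.INTER_CUBIC))
E
```

```text
t 7.1 pos [ 0.5832 -0.3439  0.2008] cmd [ 0.5836 -0.3463  0.202 ] ang -166.49 cmdang -166.62 j [-31.  36.  29.  84.   0. -44.] gap 0.097 gf 58.6 F [-0.4  0.1 -1.5]
```

View pics/c2.png

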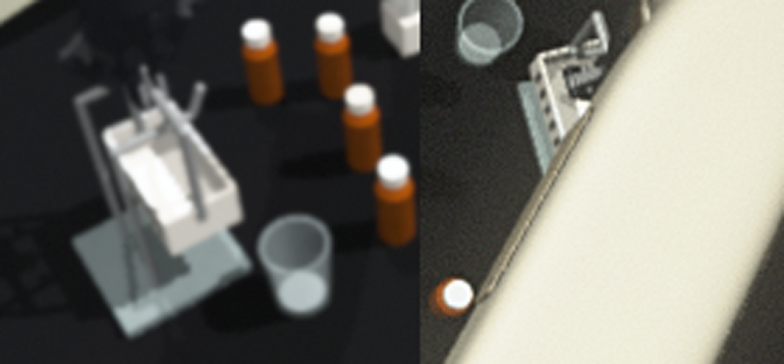

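The basket's bar lies across both prongs, just above them, and the tray is clear of the posts and the beaker. I'll set it down and release.

Call:
apply_moves(motion=[0, 0, 0, 0.006, 0, 0, 0, 0, 0, 0, 0.01, 0, 0, 0, 0, 0, 0, 0.014, 0, 0, 0, 0, 0, 0, 0.016, 0, 0, 0, 0, 0, 0, 0.016, 0, 0, 0])

```text
clock: 7.7
eef_pos: [0.5836, -0.3465, 0.1946]
ee_rot: [[-0.973, -0.231, 0.001], [-0.231, 0.973, -0.0], [-0.0, -0.0, -1.0]]
force: [0.1, 0.8, -1.6]
finger_gap: 0.096
grasp_force: 58.7
```

Call:
apply_moves(motion=[0.1, 0, 0, 0, 0, 0, 0, 0.12, 0, 0, 0, 0, 0, 0, 0.2, 0, 0, 0, 0, 0, 0, 0.35, 0, 0, 0, 0, 0, 0, 0.5, 0, 0, 0, 0, 0, 0])

```text
clock: 8.2
eef_pos: [0.5836, -0.3465, 0.1945]
ee_rot: [[-0.973, -0.231, 0.0], [-0.231, 0.973, -0.0], [-0.0, -0.0, -1.0]]
force: [-0.3, 0.4, -0.0]
finger_gap: 0.492
grasp_force: 0.0
```

Call:
apply_moves(motion=[0.5, 0, 0, 0, 0, 0, 0, 0.5, 0, 0, -0.04, 0, 0, 0, 0.5, 0, 0, -0.08, 0, 0, 0, 0.5, 0, 0, -0.14, 0, 0, 0, 0.5, 0, 0, -0.2, 0, 0, 0])

```text
clock: 8.7
eef_pos: [0.5832, -0.3463, 0.295]
ee_rot: [[-0.973, -0.231, -0.001], [-0.231, 0.973, 0.0], [0.001, 0.001, -1.0]]
force: [1.0, 0.1, -1.0]
finger_gap: 0.5
grasp_force: 0.0
```

```bash
python3 - <<'E'
from plan import *
adv([0,0,.016,0,0,0],[0,0,-.2,0,0,0])
go((.50,-.17,.29,166))
E
```

```text
t 8.7 pos [ 0.5832 -0.3463  0.295 ] cmd [ 0.5836 -0.3463  0.294 ] ang -166.62 cmdang -166.62 j [-31.  36.  44.  98.  -0. -44.] gap 0.5 gf 0.0 F [ 1.   0.1 -1. ]
[0.081, 0.382, 0.008, 0.0, 0.0, 0.304] mm 195 deg 27.4
```

Call:
apply_moves(motion=[0.7, 0.01, 0.06, 0.008, 0, 0, 0.05, 0.7, 0.03, 0.14, 0.008, 0, 0, 0.12, 0.7, 0.05, 0.22, 0.008, 0, 0, 0.2, 0.7, 0.07, 0.3, 0.008, 0, 0, 0.26, 0.7, 0.081, 0.382, 0.008, 0, 0, 0.304])

```text
clock: 9.2
eef_pos: [0.4987, -0.1688, 0.2905]
ee_rot: [[-0.969, 0.246, 0.0], [0.246, 0.969, -0.0], [-0.0, -0.0, -1.0]]
force: [0.9, 1.0, 0.7]
finger_gap: 0.698
grasp_force: 0.0
```

```bash
python3 - <<'E'
from plan import *
a=arm.capture("scene")[:,:,::-1][200:330,160:360];b=arm.capture("top")[:,:,::-1][80:210,360:490]
cv2.imwrite("pics/c3.png",cv2.resize(np.hstack([a,b]),None,fx=2.4,fy=2.4,interpolation=cv2.INTER_CUBIC))
go((.5497,-.1483,.15,110),(.5497,-.1483,.034,110))
E
```

```text
t 9.3 pos [ 0.4977 -0.1661  0.2912] cmd [ 0.5    -0.1698  0.29  ] ang 166.23 cmdang 166.02 j [-18.  16.  12.  86.   0.  -5.] gap 0.698 gf 0.0 F [-0.1 -0.5  0.5]
[-0.086, 0.066, 0.28, 0.0, 0.0, 0.622] mm 150 deg 56.0
[0.0, 0.0, 0.232, 0.0, 0.0, 0.0] mm 116 deg 0.0
```

View pics/c3.png

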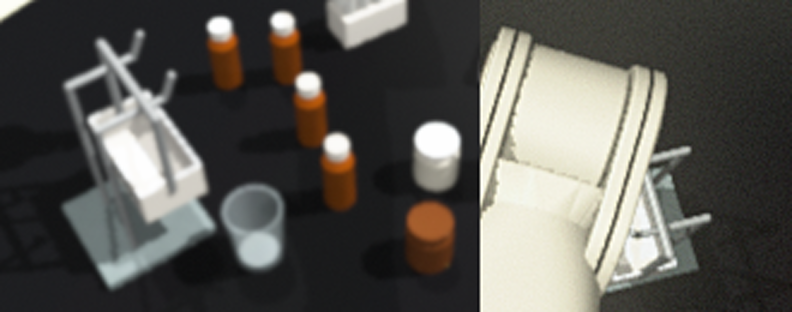

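Basket hangs across both prongs. Now the bottles, starting with B.

```bash
python3 - <<'E'
from plan import *
p,R=cload();csave([.5,-.1698,.29],Rt(166.02))
go((.5497,-.1483,.15,135.6),(.5497,-.1483,.034,135.6),(.5497,-.1483,.25,135.6),(.5497,.02,.25,135.6),(.5497,.19,.25,135.6),(.5347,.351,.25,135.6),(.5347,.351,.126,135.6),(.5347,.351,.120,135.6),(.5347,.351,.25,135.6))
E
```

```text
t 9.3 pos [ 0.4977 -0.1661  0.2912] cmd [ 0.5    -0.1698  0.29  ] ang 166.23 cmdang 166.02 j [-18.  16.  12.  86.   0.  -5.] gap 0.698 gf 0.0 F [-0.1 -0.5  0.5]
[-0.086, 0.066, 0.28, 0.0, 0.0, 0.338] mm 150 deg 30.4
[0.0, 0.0, 0.232, 0.0, 0.0, 0.0] mm 116 deg 0.0
[0.0, 0.0, -0.432, 0.0, 0.0, 0.0] mm 216 deg 0.0
[0.235, 0.24, 0.0, 0.0, 0.0, 0.0] mm 168 deg 0.0
[0.238, 0.243, 0.0, 0.0, 0.0, 0.0] mm 170 deg 0.0
[0.247, 0.209, 0.0, 0.0, 0.0, 0.0] mm 162 deg 0.0
[0.0, 0.0, 0.248, 0.0, 0.0, 0.0] mm 124 deg 0.0
[0.0, 0.0, 0.012, 0.0, 0.0, 0.0] mm 6 deg 0.0
[0.0, 0.0, -0.26, 0.0, 0.0, 0.0] mm 130 deg 0.0
```

Call:
apply_moves(motion=[0.7, -0.086, 0.066, 0.1, 0, 0, 0.338, 0.7, -0.086, 0.066, 0.15, 0, 0, 0.338, 0.7, -0.086, 0.066, 0.22, 0, 0, 0.338, 0.7, -0.086, 0.066, 0.28, 0, 0, 0.338, 0.7, -0.086, 0.066, 0.28, 0, 0, 0.338])

```text
clock: 9.8
eef_pos: [0.5466, -0.1478, 0.1454]
ee_rot: [[-0.715, 0.699, -0.01], [0.699, 0.715, 0.002], [0.008, -0.005, -1.0]]
force: [-1.3, -0.2, -0.9]
finger_gap: 0.702
grasp_force: 0.0
```

Call:
apply_moves(motion=[0.7, 0, 0, 0.05, 0, 0, 0, 0.7, 0, 0, 0.12, 0, 0, 0, 0.7, 0, 0, 0.19, 0, 0, 0, 0.7, 0, 0, 0.232, 0, 0, 0, 0.7, 0, 0, 0.232, 0, 0, 0])

```text
clock: 10.3
eef_pos: [0.5483, -0.1485, 0.0328]
ee_rot: [[-0.715, 0.699, -0.004], [0.699, 0.715, 0.001], [0.004, -0.002, -1.0]]
force: [-0.5, 0.9, -0.2]
finger_gap: 0.705
grasp_force: 0.0
```

Call:
apply_moves(motion=[0, 0, 0, 0, 0, 0, 0, 0, 0, 0, 0, 0, 0, 0, 0, 0, 0, 0, 0, 0, 0, 0, 0, 0, 0, 0, 0, 0, 0, 0, 0, 0, 0, 0, 0])

```text
clock: 10.8
eef_pos: [0.5518, -0.1492, 0.037]
ee_rot: [[-0.715, 0.7, 0.005], [0.7, 0.715, -0.002], [-0.005, 0.002, -1.0]]
force: [1.2, 0.7, 6.2]
finger_gap: 0.405
grasp_force: 59.8
```

Call:
apply_moves(motion=[0, 0, 0, 0, 0, 0, 0, 0, 0, 0, -0.04, 0, 0, 0, 0, 0, 0, -0.13, 0, 0, 0, 0, 0, 0, -0.23, 0, 0, 0, 0, 0, 0, -0.33, 0, 0, 0])

```text
clock: 11.3
eef_pos: [0.549, -0.1482, 0.2013]
ee_rot: [[-0.715, 0.699, -0.0], [0.699, 0.715, 0.0], [0.0, -0.0, -1.0]]
force: [1.2, -0.4, -0.9]
finger_gap: 0.404
grasp_force: 59.9
```

Call:
apply_moves(motion=[0, 0.02, 0.02, -0.05, 0, 0, 0, 0, 0.07, 0.07, -0.102, 0, 0, 0, 0, 0.13, 0.13, -0.102, 0, 0, 0, 0, 0.18, 0.185, -0.102, 0, 0, 0, 0, 0.235, 0.24, -0.102, 0, 0, 0])

```text
clock: 11.8
eef_pos: [0.5496, 0.0209, 0.2513]
ee_rot: [[-0.714, 0.7, 0.002], [0.7, 0.714, 0.0], [-0.001, 0.001, -1.0]]
force: [0.9, 0.1, -0.8]
finger_gap: 0.408
grasp_force: 59.9
```

Call:
apply_moves(motion=[0, 0.05, 0.05, 0, 0, 0, 0, 0, 0.1, 0.1, 0, 0, 0, 0, 0, 0.15, 0.15, 0, 0, 0, 0, 0, 0.2, 0.2, 0, 0, 0, 0, 0, 0.238, 0.243, 0, 0, 0, 0])

```text
clock: 12.3
eef_pos: [0.549, 0.1917, 0.2509]
ee_rot: [[-0.716, 0.699, 0.0], [0.699, 0.716, 0.001], [0.0, 0.001, -1.0]]
force: [0.6, -0.8, -1.0]
finger_gap: 0.408
grasp_force: 59.9
```

Call:
apply_moves(motion=[0, 0.06, 0.05, 0, 0, 0, 0, 0, 0.12, 0.1, 0, 0, 0, 0, 0, 0.18, 0.15, 0, 0, 0, 0, 0, 0.23, 0.19, 0, 0, 0, 0, 0, 0.247, 0.209, 0, 0, 0, 0])

```text
clock: 12.8
eef_pos: [0.5332, 0.3538, 0.2503]
ee_rot: [[-0.717, 0.697, -0.0], [0.697, 0.717, 0.001], [0.001, 0.0, -1.0]]
force: [-0.0, -0.5, -1.4]
finger_gap: 0.407
grasp_force: 60.0
```

Call:
apply_moves(motion=[0, 0, 0, 0.03, 0, 0, 0, 0, 0, 0, 0.09, 0, 0, 0, 0, 0, 0, 0.16, 0, 0, 0, 0, 0, 0, 0.22, 0, 0, 0, 0, 0, 0, 0.248, 0, 0, 0])

```text
clock: 13.3
eef_pos: [0.5329, 0.3487, 0.1229]
ee_rot: [[-0.714, 0.7, -0.005], [0.7, 0.714, -0.004], [0.001, -0.006, -1.0]]
force: [0.2, -0.2, -1.2]
finger_gap: 0.403
grasp_force: 60.0
```

Call:
apply_moves(motion=[0, 0, 0, 0, 0, 0, 0, 0, 0, 0, 0.004, 0, 0, 0, 0, 0, 0, 0.008, 0, 0, 0, 0, 0, 0, 0.012, 0, 0, 0, 0, 0, 0, 0.012, 0, 0, 0])

```text
clock: 13.8
eef_pos: [0.5353, 0.3511, 0.1218]
ee_rot: [[-0.714, 0.7, 0.002], [0.7, 0.714, 0.001], [-0.001, 0.003, -1.0]]
force: [0.3, 0.5, 2.0]
finger_gap: 0.407
grasp_force: 61.2
```

```bash
python3 - <<'E'
from plan import *
p,R=cload();csave([.5347,.351,.120],R)
state()
E
```

```text
t 13.8 pos [0.5353 0.3511 0.1218] cmd [0.5347 0.351  0.12  ] ang 135.6 cmdang 135.6 j [33. 33. 13. 70. -0. 78.] gap 0.407 gf 61.2 F [0.3 0.5 2. ]
```

Call:
apply_moves(motion=[0.42, 0, 0, 0, 0, 0, 0, 0.45, 0, 0, 0, 0, 0, 0, 0.55, 0, 0, 0, 0, 0, 0, 0.65, 0, 0, 0, 0, 0, 0, 0.7, 0, 0, 0, 0, 0, 0])

```text
clock: 14.3
eef_pos: [0.5343, 0.3506, 0.12]
ee_rot: [[-0.715, 0.7, -0.0], [0.7, 0.715, -0.0], [0.0, -0.001, -1.0]]
force: [0.7, 0.1, -0.1]
finger_gap: 0.693
grasp_force: 0.0
```

Call:
apply_moves(motion=[0.7, 0, 0, -0.03, 0, 0, 0, 0.7, 0, 0, -0.09, 0, 0, 0, 0.7, 0, 0, -0.16, 0, 0, 0, 0.7, 0, 0, -0.23, 0, 0, 0, 0.7, 0, 0, -0.3, 0, 0, 0])

```text
clock: 14.8
eef_pos: [0.5342, 0.3506, 0.2716]
ee_rot: [[-0.715, 0.7, -0.0], [0.7, 0.715, -0.0], [0.0, -0.0, -1.0]]
force: [-0.0, 0.2, -0.2]
finger_gap: 0.701
grasp_force: 0.0
```

```bash
python3 - <<'E'
from plan import *
adv([0,0,-.3,0,0,0])
go((.54,.19,.27,135.6),(.52,.02,.25,135.6),(.4395,-.1415,.17,135.6),(.4395,-.1415,.036,135.6))
a=arm.capture("scene")[:,:,::-1][100:330,200:480]
cv2.imwrite("pics/c4.png",cv2.resize(a,None,fx=2.5,fy=2.5,interpolation=cv2.INTER_CUBIC))
E
```

```text
t 14.8 pos [0.5342 0.3506 0.2716] cmd [0.5347 0.351  0.27  ] ang 135.61 cmdang 135.6 j [33. 30. 30. 90.  0. 78.] gap 0.701 gf 0.0 F [-0.   0.2 -0.2]
[-0.233, -0.223, 0.0, 0.0, 0.0, 0.0] mm 161 deg 0.0
[-0.209, -0.271, 0.04, 0.0, 0.0, 0.0] mm 172 deg 0.0
[-0.111, -0.343, 0.16, 0.0, 0.0, 0.0] mm 197 deg 0.0
[0.0, 0.0, 0.268, 0.0, 0.0, 0.0] mm 134 deg 0.0
```

View pics/c4.png

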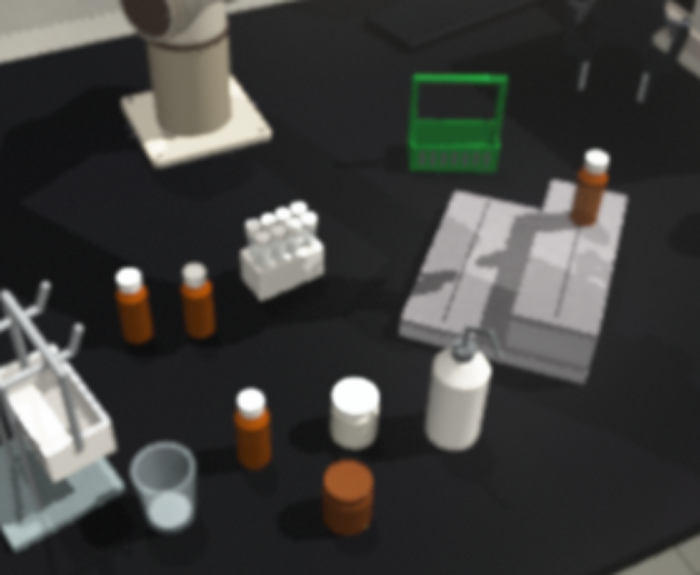

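Bottle B stands on the upper guide line at crop (590,195); the jar (355,412) and the other bottles are unmoved. Next bottle C.

Call:
apply_moves(motion=[0.7, -0.05, -0.05, 0, 0, 0, 0, 0.7, -0.1, -0.1, 0, 0, 0, 0, 0.7, -0.15, -0.15, 0, 0, 0, 0, 0.7, -0.2, -0.19, 0, 0, 0, 0, 0.7, -0.233, -0.223, 0, 0, 0, 0])

```text
clock: 15.35
eef_pos: [0.5398, 0.1875, 0.2702]
ee_rot: [[-0.714, 0.701, 0.0], [0.701, 0.714, -0.0], [-0.0, -0.0, -1.0]]
force: [0.0, -0.7, -0.9]
finger_gap: 0.703
grasp_force: 0.0
```

Call:
apply_moves(motion=[0.7, -0.05, -0.06, 0.01, 0, 0, 0, 0.7, -0.1, -0.12, 0.02, 0, 0, 0, 0.7, -0.14, -0.18, 0.03, 0, 0, 0, 0.7, -0.18, -0.23, 0.04, 0, 0, 0, 0.7, -0.209, -0.271, 0.04, 0, 0, 0])

```text
clock: 15.85
eef_pos: [0.5187, 0.0177, 0.2494]
ee_rot: [[-0.714, 0.701, -0.001], [0.701, 0.714, -0.0], [0.001, -0.001, -1.0]]
force: [0.8, 0.1, -0.5]
finger_gap: 0.7
grasp_force: 0.0
```

Call:
apply_moves(motion=[0.7, -0.03, -0.08, 0.03, 0, 0, 0, 0.7, -0.06, -0.16, 0.07, 0, 0, 0, 0.7, -0.085, -0.24, 0.11, 0, 0, 0, 0.7, -0.111, -0.32, 0.15, 0, 0, 0, 0.7, -0.111, -0.343, 0.16, 0, 0, 0])

```text
clock: 16.35
eef_pos: [0.436, -0.144, 0.1681]
ee_rot: [[-0.711, 0.703, -0.004], [0.703, 0.711, 0.0], [0.003, -0.003, -1.0]]
force: [0.4, -0.0, 0.4]
finger_gap: 0.703
grasp_force: 0.0
```

Call:
apply_moves(motion=[0.7, 0, 0, 0.02, 0, 0, 0, 0.7, 0, 0, 0.09, 0, 0, 0, 0.7, 0, 0, 0.17, 0, 0, 0, 0.7, 0, 0, 0.24, 0, 0, 0, 0.7, 0, 0, 0.268, 0, 0, 0])

```text
clock: 16.85
eef_pos: [0.4382, -0.1396, 0.0334]
ee_rot: [[-0.716, 0.698, -0.004], [0.698, 0.716, 0.002], [0.004, -0.001, -1.0]]
force: [-1.0, 0.4, -0.4]
finger_gap: 0.697
grasp_force: 0.0
```

Call:
apply_moves(motion=[0.7, 0, 0, 0, 0, 0, 0, 0, 0, 0, 0, 0, 0, 0, 0, 0, 0, 0, 0, 0, 0, 0, 0, 0, 0, 0, 0, 0, 0, 0, 0, 0, 0, 0, 0])

```text
clock: 17.35
eef_pos: [0.4408, -0.1418, 0.0376]
ee_rot: [[-0.715, 0.699, 0.004], [0.7, 0.715, -0.0], [-0.003, 0.002, -1.0]]
force: [0.9, 1.7, 3.4]
finger_gap: 0.408
grasp_force: 59.6
```

```bash
python3 - <<'E'
from plan import *
go((.4395,-.1415,.20,135.6),(.48,.02,.25,135.6),(.53,.18,.25,135.6),(.5661,.3202,.25,135.6),(.5661,.3202,.128,135.6),(.5661,.3202,.122,135.6),(.5661,.3202,.27,135.6),
(.55,.17,.27,135.6),(.55,.01,.25,135.6),(.6495,-.1515,.17,135.6),(.6495,-.1515,.036,135.6))
E
```

```text
t 17.35 pos [ 0.4408 -0.1418  0.0376] cmd [ 0.4394 -0.1415  0.036 ] ang 135.61 cmdang 135.6 j [-18.  20. -23.  47.   0.  27.] gap 0.408 gf 59.6 F [0.9 1.7 3.4]
[0.0, 0.0, -0.328, 0.0, 0.0, 0.0] mm 164 deg 0.0
[0.168, 0.287, -0.1, 0.0, 0.0, 0.0] mm 174 deg 0.0
[0.152, 0.299, 0.0, 0.0, 0.0, 0.0] mm 168 deg 0.0
[0.145, 0.251, 0.0, 0.0, 0.0, 0.0] mm 145 deg 0.0
[0.0, 0.0, 0.244, 0.0, 0.0, 0.0] mm 122 deg 0.0
[0.0, 0.0, 0.012, 0.0, 0.0, 0.0] mm 6 deg 0.0
[0.0, 0.0, -0.296, 0.0, 0.0, 0.0] mm 148 deg 0.0
[-0.187, -0.237, 0.0, 0.0, 0.0, 0.0] mm 151 deg 0.0
[-0.224, -0.229, 0.04, 0.0, 0.0, 0.0] mm 161 deg 0.0
[-0.368, -0.091, 0.16, 0.0, 0.0, 0.0] mm 206 deg 0.0
[0.0, 0.0, 0.268, 0.0, 0.0, 0.0] mm 134 deg 0.0
```

Call:
apply_moves(motion=[0, 0, 0, -0.03, 0, 0, 0, 0, 0, 0, -0.1, 0, 0, 0, 0, 0, 0, -0.18, 0, 0, 0, 0, 0, 0, -0.26, 0, 0, 0, 0, 0, 0, -0.328, 0, 0, 0])

```text
clock: 17.85
eef_pos: [0.4394, -0.142, 0.2029]
ee_rot: [[-0.714, 0.7, 0.002], [0.7, 0.714, -0.001], [-0.002, 0.001, -1.0]]
force: [-0.1, -0.5, -1.1]
finger_gap: 0.41
grasp_force: 59.8
```

Call:
apply_moves(motion=[0, 0.03, 0.05, -0.03, 0, 0, 0, 0, 0.06, 0.11, -0.06, 0, 0, 0, 0, 0.1, 0.17, -0.1, 0, 0, 0, 0, 0.135, 0.23, -0.1, 0, 0, 0, 0, 0.168, 0.287, -0.1, 0, 0, 0])

```text
clock: 18.35
eef_pos: [0.4801, 0.0208, 0.2516]
ee_rot: [[-0.714, 0.7, 0.003], [0.7, 0.714, -0.0], [-0.002, 0.002, -1.0]]
force: [0.7, -0.1, -1.8]
finger_gap: 0.402
grasp_force: 59.9
```

Call:
apply_moves(motion=[0, 0.03, 0.06, 0, 0, 0, 0, 0, 0.06, 0.12, 0, 0, 0, 0, 0, 0.09, 0.18, 0, 0, 0, 0, 0, 0.12, 0.24, 0, 0, 0, 0, 0, 0.152, 0.299, 0, 0, 0, 0])

```text
clock: 18.85
eef_pos: [0.5301, 0.1807, 0.2506]
ee_rot: [[-0.714, 0.7, 0.0], [0.7, 0.714, -0.0], [-0.0, 0.0, -1.0]]
force: [0.8, 0.1, -0.5]
finger_gap: 0.403
grasp_force: 59.9
```

Call:
apply_moves(motion=[0, 0.035, 0.06, 0, 0, 0, 0, 0, 0.07, 0.12, 0, 0, 0, 0, 0, 0.1, 0.18, 0, 0, 0, 0, 0, 0.13, 0.23, 0, 0, 0, 0, 0, 0.145, 0.251, 0, 0, 0, 0])

```text
clock: 19.35
eef_pos: [0.566, 0.3224, 0.2496]
ee_rot: [[-0.716, 0.698, -0.0], [0.698, 0.716, 0.0], [0.0, 0.0, -1.0]]
force: [0.2, -0.5, -0.9]
finger_gap: 0.405
grasp_force: 60.0
```

Call:
apply_moves(motion=[0, 0, 0, 0.02, 0, 0, 0, 0, 0, 0, 0.08, 0, 0, 0, 0, 0, 0, 0.15, 0, 0, 0, 0, 0, 0, 0.21, 0, 0, 0, 0, 0, 0, 0.244, 0, 0, 0])

```text
clock: 19.85
eef_pos: [0.5639, 0.3173, 0.1245]
ee_rot: [[-0.714, 0.701, -0.005], [0.701, 0.714, -0.003], [0.001, -0.006, -1.0]]
force: [-0.8, -1.2, -0.7]
finger_gap: 0.409
grasp_force: 60.0
```

Call:
apply_moves(motion=[0, 0, 0, 0, 0, 0, 0, 0, 0, 0, 0.004, 0, 0, 0, 0, 0, 0, 0.008, 0, 0, 0, 0, 0, 0, 0.012, 0, 0, 0, 0, 0, 0, 0.012, 0, 0, 0])

```text
clock: 20.35
eef_pos: [0.5662, 0.32, 0.1229]
ee_rot: [[-0.714, 0.7, 0.001], [0.7, 0.714, 0.001], [-0.0, 0.001, -1.0]]
force: [-0.5, 0.8, 0.2]
finger_gap: 0.403
grasp_force: 60.5
```

Call:
apply_moves(motion=[0.42, 0, 0, 0, 0, 0, 0, 0.45, 0, 0, 0, 0, 0, 0, 0.55, 0, 0, 0, 0, 0, 0, 0.65, 0, 0, 0, 0, 0, 0, 0.7, 0, 0, 0, 0, 0, 0])

```text
clock: 20.85
eef_pos: [0.566, 0.32, 0.1224]
ee_rot: [[-0.715, 0.7, 0.0], [0.7, 0.715, 0.0], [-0.0, 0.0, -1.0]]
force: [-0.0, 1.3, -0.0]
finger_gap: 0.699
grasp_force: 0.0
```

Call:
apply_moves(motion=[0.7, 0, 0, -0.03, 0, 0, 0, 0.7, 0, 0, -0.09, 0, 0, 0, 0.7, 0, 0, -0.16, 0, 0, 0, 0.7, 0, 0, -0.23, 0, 0, 0, 0.7, 0, 0, -0.296, 0, 0, 0])

```text
clock: 21.35
eef_pos: [0.5658, 0.3199, 0.2721]
ee_rot: [[-0.715, 0.7, 0.001], [0.7, 0.715, 0.0], [-0.0, 0.001, -1.0]]
force: [0.8, 0.4, -0.8]
finger_gap: 0.701
grasp_force: 0.0
```

Call:
apply_moves(motion=[0.7, -0.04, -0.05, 0, 0, 0, 0, 0.7, -0.08, -0.1, 0, 0, 0, 0, 0.7, -0.12, -0.15, 0, 0, 0, 0, 0.7, -0.16, -0.2, 0, 0, 0, 0, 0.7, -0.187, -0.237, 0, 0, 0, 0])

```text
clock: 21.85
eef_pos: [0.5495, 0.168, 0.2706]
ee_rot: [[-0.714, 0.7, 0.0], [0.7, 0.714, -0.0], [-0.0, -0.0, -1.0]]
force: [-0.2, 0.1, 0.3]
finger_gap: 0.7
grasp_force: 0.0
```

```bash
python3 - <<'E'
from plan import *
s=arm.get_state();print(s["eef_pos"])
for n in("scene","top"):
    arm.capture(n)
    for l in("jar1","bottle1"):
        for o in arm.outline_of(l,n):
            v,u=np.nonzero(o["mask"])
            if o["score"]>.3:print(n,l,round(o["score"],2),np.round(o["bbox"]),u.mean().round(1),v.mean().round(1))
E
```

```text
[0.54952658 0.16795677 0.27057473]
scene jar1 0.91 [333. 251.  18.  33.] 341.1 265.0
scene jar1 0.86 [326. 287.  25.  26.] 338.5 298.8
scene jar1 0.63 [251. 277.  24.  35.] 265.5 294.0
scene jar1 0.51 [372. 231.  24.  48.] 382.9 257.2
scene bottle1 0.83 [247. 206.  15.  33.] 252.7 222.6
scene bottle1 0.75 [426. 170.  17.  29.] 433.0 183.9
scene bottle1 0.68 [294. 257.  12.  30.] 300.2 271.8
scene bottle1 0.4 [360. 173.  94.  81.] 406.4 212.4
top jar1 0.85 [316. 104.  16.  28.] 321.8 117.9
top jar1 0.82 [295. 140.  19.  22.] 303.4 150.9
top bottle1 0.67 [363. 226.  16.  18.] 370.7 236.0
top bottle1 0.51 [337. 145.  11.  19.] 344.5 153.6
```

Call:
apply_moves(motion=[0.7, -0.05, -0.05, 0.01, 0, 0, 0, 0.7, -0.1, -0.1, 0.02, 0, 0, 0, 0.7, -0.15, -0.15, 0.03, 0, 0, 0, 0.7, -0.2, -0.2, 0.04, 0, 0, 0, 0.7, -0.224, -0.229, 0.04, 0, 0, 0])

```text
clock: 22.65
eef_pos: [0.5497, 0.0084, 0.2492]
ee_rot: [[-0.714, 0.7, -0.002], [0.7, 0.714, -0.001], [0.001, -0.001, -1.0]]
force: [-0.4, -0.3, -0.7]
finger_gap: 0.699
grasp_force: 0.0
```

Call:
apply_moves(motion=[0.7, -0.08, -0.02, 0.03, 0, 0, 0, 0.7, -0.16, -0.04, 0.07, 0, 0, 0, 0.7, -0.24, -0.06, 0.11, 0, 0, 0, 0.7, -0.32, -0.08, 0.15, 0, 0, 0, 0.7, -0.368, -0.091, 0.16, 0, 0, 0])

```text
clock: 23.15
eef_pos: [0.6496, -0.1528, 0.1663]
ee_rot: [[-0.714, 0.7, -0.005], [0.7, 0.714, 0.001], [0.004, -0.003, -1.0]]
force: [-0.1, -0.6, 1.0]
finger_gap: 0.697
grasp_force: 0.0
```

Call:
apply_moves(motion=[0.7, 0, 0, 0.02, 0, 0, 0, 0.7, 0, 0, 0.09, 0, 0, 0, 0.7, 0, 0, 0.17, 0, 0, 0, 0.7, 0, 0, 0.24, 0, 0, 0, 0.7, 0, 0, 0.268, 0, 0, 0])

```text
clock: 23.65
eef_pos: [0.6466, -0.149, 0.0317]
ee_rot: [[-0.716, 0.698, -0.007], [0.698, 0.716, 0.002], [0.007, -0.004, -1.0]]
force: [-0.5, 0.5, -0.9]
finger_gap: 0.701
grasp_force: 0.0
```

Call:
apply_moves(motion=[0.7, 0, 0, 0, 0, 0, 0, 0, 0, 0, 0, 0, 0, 0, 0, 0, 0, 0, 0, 0, 0, 0, 0, 0, 0, 0, 0, 0, 0, 0, 0, 0, 0, 0, 0])

```text
clock: 24.15
eef_pos: [0.6514, -0.1518, 0.0391]
ee_rot: [[-0.715, 0.7, 0.005], [0.7, 0.715, -0.001], [-0.004, 0.003, -1.0]]
force: [0.7, 0.6, 5.4]
finger_gap: 0.406
grasp_force: 60.0
```

```bash
python3 - <<'E'
from plan import *
go((.6495,-.1515,.20,135.6),(.57,0,.25,135.6),(.56,.15,.25,135.6),(.5975,.2894,.25,135.6),(.5975,.2894,.128,135.6),(.5975,.2894,.122,135.6),(.5975,.2894,.27,135.6),
(.55,.13,.27,135.6),(.50,-.04,.25,135.6),(.4169,-.2155,.18,135.6),(.4169,-.2155,.036,135.6))
E
```

```text
t 24.15 pos [ 0.6514 -0.1518  0.0391] cmd [ 0.6496 -0.1513  0.036 ] ang 135.61 cmdang 135.6 j [-13.  40.  12.  62.   0.  31.] gap 0.406 gf 60.0 F [0.7 0.6 5.4]
[0.0, 0.0, -0.328, 0.0, 0.0, 0.0] mm 164 deg 0.0
[0.325, 0.105, -0.1, 0.0, 0.0, 0.0] mm 178 deg 0.0
[0.225, 0.2, 0.0, 0.0, 0.0, 0.0] mm 150 deg 0.0
[0.141, 0.252, 0.0, 0.0, 0.0, 0.0] mm 144 deg 0.0
[0.0, 0.0, 0.244, 0.0, 0.0, 0.0] mm 122 deg 0.0
[0.0, 0.0, 0.012, 0.0, 0.0, 0.0] mm 6 deg 0.0
[0.0, 0.0, -0.296, 0.0, 0.0, 0.0] mm 148 deg 0.0
[-0.155, -0.294, 0.0, 0.0, 0.0, 0.0] mm 166 deg 0.0
[-0.167, -0.313, 0.04, 0.0, 0.0, 0.0] mm 179 deg 0.0
[-0.126, -0.367, 0.14, 0.0, 0.0, 0.0] mm 206 deg 0.0
[0.0, 0.0, 0.288, 0.0, 0.0, 0.0] mm 144 deg 0.0
```

Call:
apply_moves(motion=[0, 0, 0, -0.03, 0, 0, 0, 0, 0, 0, -0.1, 0, 0, 0, 0, 0, 0, -0.18, 0, 0, 0, 0, 0, 0, -0.26, 0, 0, 0, 0, 0, 0, -0.328, 0, 0, 0])

```text
clock: 24.65
eef_pos: [0.6494, -0.1518, 0.203]
ee_rot: [[-0.714, 0.7, 0.002], [0.7, 0.714, -0.001], [-0.002, 0.001, -1.0]]
force: [0.3, 0.1, -0.8]
finger_gap: 0.407
grasp_force: 59.9
```

Call:
apply_moves(motion=[0, 0.05, 0.015, -0.04, 0, 0, 0, 0, 0.12, 0.04, -0.1, 0, 0, 0, 0, 0.19, 0.06, -0.1, 0, 0, 0, 0, 0.26, 0.085, -0.1, 0, 0, 0, 0, 0.325, 0.105, -0.1, 0, 0, 0])

```text
clock: 25.15
eef_pos: [0.569, 0.0008, 0.2509]
ee_rot: [[-0.714, 0.7, 0.001], [0.7, 0.714, 0.0], [-0.001, 0.001, -1.0]]
force: [0.8, -0.7, -2.0]
finger_gap: 0.401
grasp_force: 60.0
```

Call:
apply_moves(motion=[0, 0.05, 0.045, 0, 0, 0, 0, 0, 0.1, 0.09, 0, 0, 0, 0, 0, 0.14, 0.13, 0, 0, 0, 0, 0, 0.185, 0.165, 0, 0, 0, 0, 0, 0.225, 0.2, 0, 0, 0, 0])

```text
clock: 25.65
eef_pos: [0.559, 0.1509, 0.2505]
ee_rot: [[-0.715, 0.7, -0.0], [0.7, 0.715, -0.0], [-0.0, -0.0, -1.0]]
force: [0.5, -0.1, -1.1]
finger_gap: 0.405
grasp_force: 60.0
```

Call:
apply_moves(motion=[0, 0.035, 0.06, 0, 0, 0, 0, 0, 0.07, 0.12, 0, 0, 0, 0, 0, 0.1, 0.18, 0, 0, 0, 0, 0, 0.13, 0.23, 0, 0, 0, 0, 0, 0.141, 0.252, 0, 0, 0, 0])

```text
clock: 26.15
eef_pos: [0.5972, 0.2918, 0.2497]
ee_rot: [[-0.716, 0.698, -0.0], [0.698, 0.716, 0.0], [0.001, -0.0, -1.0]]
force: [-0.4, -0.7, -2.1]
finger_gap: 0.403
grasp_force: 60.1
```

Call:
apply_moves(motion=[0, 0, 0, 0.02, 0, 0, 0, 0, 0, 0, 0.08, 0, 0, 0, 0, 0, 0, 0.15, 0, 0, 0, 0, 0, 0, 0.21, 0, 0, 0, 0, 0, 0, 0.244, 0, 0, 0])

```text
clock: 26.65
eef_pos: [0.5951, 0.2867, 0.1244]
ee_rot: [[-0.714, 0.701, -0.005], [0.701, 0.714, -0.003], [0.002, -0.006, -1.0]]
force: [0.1, -0.8, -1.2]
finger_gap: 0.407
grasp_force: 60.1
```

Call:
apply_moves(motion=[0, 0, 0, 0, 0, 0, 0, 0, 0, 0, 0.004, 0, 0, 0, 0, 0, 0, 0.008, 0, 0, 0, 0, 0, 0, 0.012, 0, 0, 0, 0, 0, 0, 0.012, 0, 0, 0])

```text
clock: 27.15
eef_pos: [0.5978, 0.2891, 0.1232]
ee_rot: [[-0.714, 0.7, 0.001], [0.7, 0.714, 0.0], [-0.001, 0.001, -1.0]]
force: [0.4, -0.8, 0.8]
finger_gap: 0.405
grasp_force: 62.1
```

Call:
apply_moves(motion=[0.42, 0, 0, 0, 0, 0, 0, 0.45, 0, 0, 0, 0, 0, 0, 0.55, 0, 0, 0, 0, 0, 0, 0.65, 0, 0, 0, 0, 0, 0, 0.7, 0, 0, 0, 0, 0, 0])

```text
clock: 27.65
eef_pos: [0.5974, 0.2892, 0.1223]
ee_rot: [[-0.715, 0.7, -0.0], [0.7, 0.715, 0.0], [0.0, 0.0, -1.0]]
force: [-0.4, -0.7, 0.5]
finger_gap: 0.703
grasp_force: 0.0
```

Call:
apply_moves(motion=[0.7, 0, 0, -0.03, 0, 0, 0, 0.7, 0, 0, -0.09, 0, 0, 0, 0.7, 0, 0, -0.16, 0, 0, 0, 0.7, 0, 0, -0.23, 0, 0, 0, 0.7, 0, 0, -0.296, 0, 0, 0])

```text
clock: 28.15
eef_pos: [0.5973, 0.2892, 0.272]
ee_rot: [[-0.715, 0.7, 0.001], [0.7, 0.715, 0.0], [-0.0, 0.001, -1.0]]
force: [0.3, 0.6, 0.7]
finger_gap: 0.703
grasp_force: 0.0
```

Call:
apply_moves(motion=[0.7, -0.03, -0.06, 0, 0, 0, 0, 0.7, -0.06, -0.12, 0, 0, 0, 0, 0.7, -0.09, -0.18, 0, 0, 0, 0, 0.7, -0.125, -0.24, 0, 0, 0, 0, 0.7, -0.155, -0.294, 0, 0, 0, 0])

```text
clock: 28.65
eef_pos: [0.5493, 0.1285, 0.2705]
ee_rot: [[-0.714, 0.7, 0.0], [0.7, 0.714, -0.0], [-0.0, 0.0, -1.0]]
force: [-0.5, 0.1, 0.6]
finger_gap: 0.701
grasp_force: 0.0
```

Call:
apply_moves(motion=[0.7, -0.03, -0.06, 0.01, 0, 0, 0, 0.7, -0.06, -0.12, 0.02, 0, 0, 0, 0.7, -0.095, -0.18, 0.03, 0, 0, 0, 0.7, -0.13, -0.25, 0.04, 0, 0, 0, 0.7, -0.167, -0.313, 0.04, 0, 0, 0])

```text
clock: 29.15
eef_pos: [0.4988, -0.0416, 0.2498]
ee_rot: [[-0.715, 0.699, -0.001], [0.699, 0.715, -0.0], [0.001, -0.001, -1.0]]
force: [0.9, -0.7, 0.1]
finger_gap: 0.703
grasp_force: 0.0
```

Call:
apply_moves(motion=[0.7, -0.03, -0.08, 0.03, 0, 0, 0, 0.7, -0.06, -0.16, 0.06, 0, 0, 0, 0.7, -0.09, -0.25, 0.1, 0, 0, 0, 0.7, -0.126, -0.34, 0.13, 0, 0, 0, 0.7, -0.126, -0.367, 0.14, 0, 0, 0])

```text
clock: 29.65
eef_pos: [0.4144, -0.2185, 0.1789]
ee_rot: [[-0.711, 0.703, -0.002], [0.703, 0.711, -0.0], [0.001, -0.002, -1.0]]
force: [0.5, 0.9, 0.6]
finger_gap: 0.705
grasp_force: 0.0
```

Call:
apply_moves(motion=[0.7, 0, 0, 0.02, 0, 0, 0, 0.7, 0, 0, 0.1, 0, 0, 0, 0.7, 0, 0, 0.18, 0, 0, 0, 0.7, 0, 0, 0.26, 0, 0, 0, 0.7, 0, 0, 0.288, 0, 0, 0])

```text
clock: 30.15
eef_pos: [0.4146, -0.2132, 0.0327]
ee_rot: [[-0.716, 0.699, -0.005], [0.699, 0.716, 0.003], [0.006, -0.001, -1.0]]
force: [-0.7, 0.0, 0.0]
finger_gap: 0.698
grasp_force: 0.0
```

Call:
apply_moves(motion=[0.7, 0, 0, 0, 0, 0, 0, 0, 0, 0, 0, 0, 0, 0, 0, 0, 0, 0, 0, 0, 0, 0, 0, 0, 0, 0, 0, 0, 0, 0, 0, 0, 0, 0, 0])

```text
clock: 30.65
eef_pos: [0.4181, -0.2159, 0.0377]
ee_rot: [[-0.715, 0.699, 0.003], [0.699, 0.715, -0.001], [-0.003, 0.002, -1.0]]
force: [0.5, 0.4, 2.7]
finger_gap: 0.409
grasp_force: 59.6
```

```bash
python3 - <<'E'
from plan import *
go((.4169,-.2155,.20,135.6),(.48,-.03,.25,135.6),(.56,.13,.25,135.6),(.6289,.2586,.25,135.6),(.6289,.2586,.128,135.6),(.6289,.2586,.122,135.6),(.6289,.2586,.27,135.6),(.52,.13,.29,135.6))
E
```

```text
t 30.65 pos [ 0.4181 -0.2159  0.0377] cmd [ 0.4169 -0.2152  0.036 ] ang 135.61 cmdang 135.6 j [-27.  21. -22.  47.   0.  17.] gap 0.409 gf 59.6 F [0.5 0.4 2.7]
[0.0, 0.0, -0.328, 0.0, 0.0, 0.0] mm 164 deg 0.0
[0.169, 0.353, -0.1, 0.0, 0.0, 0.0] mm 202 deg 0.0
[0.11, 0.341, 0.0, 0.0, 0.0, 0.0] mm 179 deg 0.0
[0.081, 0.28, 0.0, 0.0, 0.0, 0.0] mm 146 deg 0.0
[0.0, 0.0, 0.244, 0.0, 0.0, 0.0] mm 122 deg 0.0
[0.0, 0.0, 0.012, 0.0, 0.0, 0.0] mm 6 deg 0.0
[0.0, 0.0, -0.296, 0.0, 0.0, 0.0] mm 148 deg 0.0
[-0.024, -0.336, -0.04, 0.0, 0.0, 0.0] mm 170 deg 0.0
```

Call:
apply_moves(motion=[0, 0, 0, -0.03, 0, 0, 0, 0, 0, 0, -0.1, 0, 0, 0, 0, 0, 0, -0.18, 0, 0, 0, 0, 0, 0, -0.26, 0, 0, 0, 0, 0, 0, -0.328, 0, 0, 0])

```text
clock: 31.15
eef_pos: [0.4168, -0.2157, 0.2029]
ee_rot: [[-0.714, 0.7, 0.002], [0.7, 0.714, -0.001], [-0.002, 0.001, -1.0]]
force: [0.3, -0.5, -2.0]
finger_gap: 0.408
grasp_force: 59.9
```

Call:
apply_moves(motion=[0, 0.03, 0.06, -0.04, 0, 0, 0, 0, 0.06, 0.13, -0.1, 0, 0, 0, 0, 0.1, 0.21, -0.1, 0, 0, 0, 0, 0.14, 0.29, -0.1, 0, 0, 0, 0, 0.169, 0.353, -0.1, 0, 0, 0])

```text
clock: 31.65
eef_pos: [0.4801, -0.0282, 0.2511]
ee_rot: [[-0.715, 0.699, 0.002], [0.699, 0.715, 0.0], [-0.001, 0.001, -1.0]]
force: [1.0, -1.2, -2.0]
finger_gap: 0.412
grasp_force: 60.0
```

Call:
apply_moves(motion=[0, 0.02, 0.07, 0, 0, 0, 0, 0, 0.045, 0.14, 0, 0, 0, 0, 0, 0.07, 0.21, 0, 0, 0, 0, 0, 0.09, 0.28, 0, 0, 0, 0, 0, 0.11, 0.341, 0, 0, 0, 0])

```text
clock: 32.15
eef_pos: [0.5603, 0.1316, 0.2505]
ee_rot: [[-0.715, 0.699, 0.001], [0.699, 0.715, 0.0], [-0.0, 0.0, -1.0]]
force: [0.4, 0.2, -1.2]
finger_gap: 0.406
grasp_force: 60.0
```

Call:
apply_moves(motion=[0, 0.02, 0.06, 0, 0, 0, 0, 0, 0.04, 0.13, 0, 0, 0, 0, 0, 0.06, 0.2, 0, 0, 0, 0, 0, 0.075, 0.25, 0, 0, 0, 0, 0, 0.081, 0.28, 0, 0, 0, 0])

```text
clock: 32.65
eef_pos: [0.6291, 0.2606, 0.2497]
ee_rot: [[-0.716, 0.698, -0.0], [0.698, 0.716, 0.0], [0.0, -0.0, -1.0]]
force: [-0.7, 0.1, -1.4]
finger_gap: 0.401
grasp_force: 60.0
```

Call:
apply_moves(motion=[0, 0, 0, 0.02, 0, 0, 0, 0, 0, 0, 0.08, 0, 0, 0, 0, 0, 0, 0.15, 0, 0, 0, 0, 0, 0, 0.21, 0, 0, 0, 0, 0, 0, 0.244, 0, 0, 0])

```text
clock: 33.15
eef_pos: [0.6263, 0.2563, 0.1244]
ee_rot: [[-0.714, 0.7, -0.006], [0.7, 0.714, -0.003], [0.002, -0.006, -1.0]]
force: [-1.5, 0.7, -1.0]
finger_gap: 0.406
grasp_force: 60.0
```

Call:
apply_moves(motion=[0, 0, 0, 0, 0, 0, 0, 0, 0, 0, 0.004, 0, 0, 0, 0, 0, 0, 0.008, 0, 0, 0, 0, 0, 0, 0.012, 0, 0, 0, 0, 0, 0, 0.012, 0, 0, 0])

```text
clock: 33.65
eef_pos: [0.6291, 0.2584, 0.1229]
ee_rot: [[-0.714, 0.7, 0.001], [0.7, 0.714, 0.0], [-0.0, 0.001, -1.0]]
force: [-0.0, 1.1, -1.4]
finger_gap: 0.404
grasp_force: 60.5
```

Call:
apply_moves(motion=[0.42, 0, 0, 0, 0, 0, 0, 0.45, 0, 0, 0, 0, 0, 0, 0.55, 0, 0, 0, 0, 0, 0, 0.65, 0, 0, 0, 0, 0, 0, 0.7, 0, 0, 0, 0, 0, 0])

```text
clock: 34.15
eef_pos: [0.6289, 0.2584, 0.1224]
ee_rot: [[-0.715, 0.7, 0.0], [0.7, 0.715, 0.0], [-0.0, 0.0, -1.0]]
force: [0.6, -1.3, -0.8]
finger_gap: 0.699
grasp_force: 0.0
```

Call:
apply_moves(motion=[0.7, 0, 0, -0.03, 0, 0, 0, 0.7, 0, 0, -0.09, 0, 0, 0, 0.7, 0, 0, -0.16, 0, 0, 0, 0.7, 0, 0, -0.23, 0, 0, 0, 0.7, 0, 0, -0.296, 0, 0, 0])

```text
clock: 34.65
eef_pos: [0.6287, 0.2583, 0.2721]
ee_rot: [[-0.715, 0.7, 0.001], [0.7, 0.715, 0.0], [-0.0, 0.001, -1.0]]
force: [0.1, 1.6, -0.1]
finger_gap: 0.699
grasp_force: 0.0
```

Call:
apply_moves(motion=[0.9, 0, -0.06, -0.01, 0, 0, 0, 0.9, -0.01, -0.13, -0.02, 0, 0, 0, 0.9, -0.015, -0.2, -0.03, 0, 0, 0, 0.9, -0.02, -0.28, -0.04, 0, 0, 0, 0.9, -0.024, -0.336, -0.04, 0, 0, 0])

```text
clock: 35.15
eef_pos: [0.5185, 0.1285, 0.2915]
ee_rot: [[-0.714, 0.7, 0.002], [0.7, 0.714, 0.0], [-0.001, 0.001, -1.0]]
force: [0.4, 0.6, 0.3]
finger_gap: 0.903
grasp_force: 0.0
```

```bash
python3 - <<'E'
from plan import *
state()
for n in("scene","top"):
    im=arm.capture(n);cv2.imwrite(f"pics/d_{n}.png",im[:,:,::-1])
    for l in("jar1",):
        for o in arm.outline_of(l,n):
            v,u=np.nonzero(o["mask"])
            if o["score"]>.3:print(n,l,round(o["score"],2),np.round(o["bbox"]),u.mean().round(1),v.mean().round(1))
a=cv2.imread("pics/d_scene.png")[130:310,240:480];cv2.imwrite("pics/d1.png",cv2.resize(a,None,fx=3.3,fy=3.3,interpolation=cv2.INTER_CUBIC))
E
```

```text
t 35.15 pos [0.5185 0.1285 0.2915] cmd [0.52   0.1302 0.29  ] ang 135.57 cmdang 135.6 j [14. 17. 13. 86. -0. 58.] gap 0.903 gf 0.0 F [0.4 0.6 0.3]
scene jar1 0.67 [328. 285.  21.  28.] 338.6 298.9
scene jar1 0.61 [332. 252.  18.  29.] 341.6 265.5
top jar1 0.75 [293. 141.  21.  21.] 303.5 151.4
top jar1 0.72 [315. 108.  15.  22.] 321.8 118.0
```

View pics/d1.png

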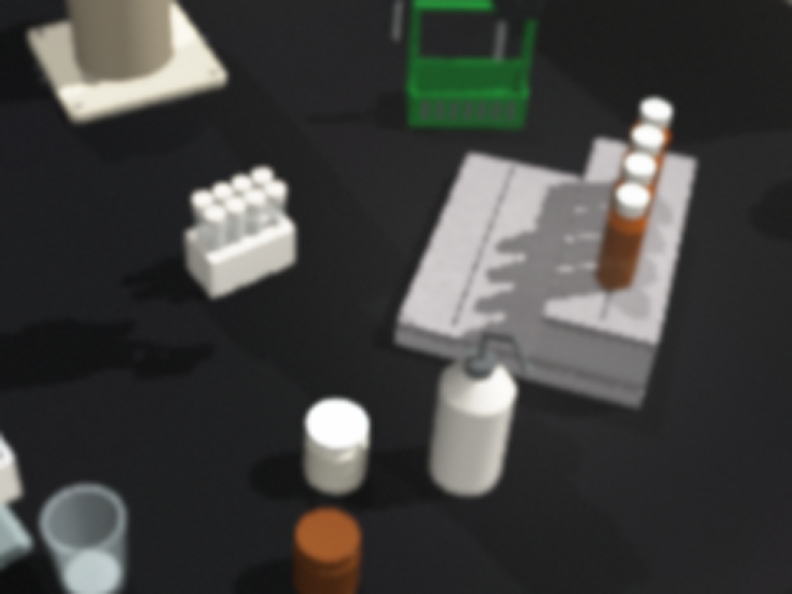

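All four bottles stand in a tight row on the upper line; the single jar is unmoved at scene (342,265). Last, the jar.

```bash
python3 - <<'E'
from plan import *
go((.60,.02,.22,110),(.6645,-.0352,.10,100),(.6645,-.0352,.02,100),(.6645,-.0352,.013,100),(.6645,-.0352,.18,100),(.58,.09,.20,118),(.4908,.2119,.18,135.6),(.4908,.2119,.052,135.6),(.4908,.2119,.044,135.6),(.4908,.2119,.20,135.6),(.36,.05,.25,135.6))
E
```

```text
t 35.35 pos [0.5199 0.1297 0.2911] cmd [0.52   0.1302 0.29  ] ang 135.55 cmdang 135.6 j [14. 17. 13. 86.  0. 58.] gap 0.896 gf 0.0 F [ 0.6  0.5 -0.2]
[-0.268, -0.046, 0.14, 0.0, 0.0, 0.284] mm 153 deg 25.6
[-0.148, 0.084, 0.24, 0.0, 0.0, 0.112] mm 147 deg 10.0
[0.0, 0.0, 0.16, 0.0, 0.0, 0.0] mm 80 deg 0.0
[0.0, 0.0, 0.014, 0.0, 0.0, 0.0] mm 7 deg 0.0
[0.0, 0.0, -0.334, 0.0, 0.0, 0.0] mm 167 deg 0.0
[0.276, -0.123, -0.04, 0.0, 0.0, -0.2] mm 152 deg 18.0
[0.299, -0.044, 0.04, 0.0, 0.0, -0.196] mm 152 deg 17.6
[0.0, 0.0, 0.256, 0.0, 0.0, 0.0] mm 128 deg 0.0
[0.0, 0.0, 0.016, 0.0, 0.0, 0.0] mm 8 deg 0.0
[0.0, 0.0, -0.312, 0.0, 0.0, 0.0] mm 156 deg 0.0
[-0.04, -0.414, -0.1, 0.0, 0.0, 0.0] mm 214 deg 0.0
```

Call:
apply_moves(motion=[0.9, -0.06, -0.01, 0.03, 0, 0, 0.06, 0.9, -0.12, -0.02, 0.06, 0, 0, 0.12, 0.9, -0.18, -0.03, 0.1, 0, 0, 0.19, 0.9, -0.24, -0.04, 0.14, 0, 0, 0.25, 0.9, -0.268, -0.046, 0.14, 0, 0, 0.284])

```text
clock: 35.85
eef_pos: [0.6, 0.0186, 0.2157]
ee_rot: [[-0.339, 0.941, -0.006], [0.941, 0.339, -0.001], [0.001, -0.006, -1.0]]
force: [-1.2, 0.6, -0.1]
finger_gap: 0.899
grasp_force: 0.0
```

Call:
apply_moves(motion=[0.9, -0.06, 0.03, 0.05, 0, 0, 0.04, 0.9, -0.12, 0.06, 0.1, 0, 0, 0.08, 0.9, -0.148, 0.084, 0.16, 0, 0, 0.112, 0.9, -0.148, 0.084, 0.22, 0, 0, 0.112, 0.9, -0.148, 0.084, 0.24, 0, 0, 0.112])

```text
clock: 36.35
eef_pos: [0.6628, -0.0349, 0.0948]
ee_rot: [[-0.173, 0.985, -0.008], [0.985, 0.173, 0.001], [0.002, -0.007, -1.0]]
force: [-1.2, 0.4, -0.7]
finger_gap: 0.899
grasp_force: 0.0
```

Call:
apply_moves(motion=[0.9, 0, 0, 0.02, 0, 0, 0, 0.9, 0, 0, 0.06, 0, 0, 0, 0.9, 0, 0, 0.1, 0, 0, 0, 0.9, 0, 0, 0.14, 0, 0, 0, 0.9, 0, 0, 0.16, 0, 0, 0])

```text
clock: 36.85
eef_pos: [0.6643, -0.0345, 0.0198]
ee_rot: [[-0.174, 0.985, -0.0], [0.985, 0.174, 0.0], [0.0, -0.0, -1.0]]
force: [0.3, -0.6, 0.8]
finger_gap: 0.899
grasp_force: 0.0
```

Call:
apply_moves(motion=[0.9, 0, 0, 0.005, 0, 0, 0, 0.9, 0, 0, 0.014, 0, 0, 0, 0.9, 0, 0, 0.014, 0, 0, 0, 0.75, 0, 0, 0.014, 0, 0, 0, 0.7, 0, 0, 0.014, 0, 0, 0])

```text
clock: 37.35
eef_pos: [0.6649, -0.0354, 0.0142]
ee_rot: [[-0.173, 0.985, 0.001], [0.985, 0.173, -0.0], [-0.0, 0.001, -1.0]]
force: [-0.5, -0.5, 0.2]
finger_gap: 0.705
grasp_force: 0.0
```

Call:
apply_moves(motion=[0, 0, 0, 0, 0, 0, 0, 0, 0, 0, 0, 0, 0, 0, 0, 0, 0, 0, 0, 0, 0, 0, 0, 0, 0, 0, 0, 0, 0, 0, 0, 0, 0, 0, 0])

```text
clock: 37.85
eef_pos: [0.6651, -0.0355, 0.0146]
ee_rot: [[-0.173, 0.985, 0.002], [0.985, 0.173, -0.0], [-0.001, 0.002, -1.0]]
force: [-0.9, -0.1, 6.5]
finger_gap: 0.589
grasp_force: 62.9
```

Call:
apply_moves(motion=[0, 0, 0, -0.03, 0, 0, 0, 0, 0, 0, -0.1, 0, 0, 0, 0, 0, 0, -0.18, 0, 0, 0, 0, 0, 0, -0.26, 0, 0, 0, 0, 0, 0, -0.334, 0, 0, 0])

```text
clock: 38.35
eef_pos: [0.6639, -0.0354, 0.1824]
ee_rot: [[-0.173, 0.985, -0.0], [0.985, 0.173, 0.0], [0.0, -0.0, -1.0]]
force: [0.2, -0.1, -1.7]
finger_gap: 0.59
grasp_force: 62.7
```

Call:
apply_moves(motion=[0, 0.05, -0.02, -0.01, 0, 0, -0.03, 0, 0.11, -0.05, -0.02, 0, 0, -0.08, 0, 0.17, -0.075, -0.03, 0, 0, -0.12, 0, 0.23, -0.1, -0.04, 0, 0, -0.16, 0, 0.276, -0.123, -0.04, 0, 0, -0.2])

```text
clock: 38.85
eef_pos: [0.5789, 0.0914, 0.2015]
ee_rot: [[-0.472, 0.882, 0.001], [0.882, 0.472, 0.001], [0.0, 0.001, -1.0]]
force: [0.5, 0.3, -1.7]
finger_gap: 0.592
grasp_force: 62.7
```

Call:
apply_moves(motion=[0, 0.06, -0.01, 0.01, 0, 0, -0.04, 0, 0.13, -0.02, 0.02, 0, 0, -0.09, 0, 0.2, -0.03, 0.03, 0, 0, -0.14, 0, 0.27, -0.04, 0.04, 0, 0, -0.18, 0, 0.299, -0.044, 0.04, 0, 0, -0.196])

```text
clock: 39.35
eef_pos: [0.4876, 0.2133, 0.1798]
ee_rot: [[-0.718, 0.696, -0.003], [0.696, 0.718, -0.0], [0.002, -0.002, -1.0]]
force: [-1.0, -0.7, -1.6]
finger_gap: 0.594
grasp_force: 62.7
```

Call:
apply_moves(motion=[0, 0, 0, 0.03, 0, 0, 0, 0, 0, 0, 0.09, 0, 0, 0, 0, 0, 0, 0.16, 0, 0, 0, 0, 0, 0, 0.22, 0, 0, 0, 0, 0, 0, 0.256, 0, 0, 0])

```text
clock: 39.85
eef_pos: [0.4891, 0.2106, 0.0502]
ee_rot: [[-0.714, 0.7, -0.003], [0.7, 0.714, -0.002], [0.001, -0.003, -1.0]]
force: [-1.3, -0.0, -1.6]
finger_gap: 0.591
grasp_force: 62.7
```

Call:
apply_moves(motion=[0, 0, 0, 0, 0, 0, 0, 0, 0, 0, 0.005, 0, 0, 0, 0, 0, 0, 0.01, 0, 0, 0, 0, 0, 0, 0.016, 0, 0, 0, 0, 0, 0, 0.016, 0, 0, 0])

```text
clock: 40.35
eef_pos: [0.4907, 0.2117, 0.0448]
ee_rot: [[-0.714, 0.7, 0.001], [0.7, 0.714, 0.0], [-0.0, 0.001, -1.0]]
force: [-0.7, 0.3, -1.3]
finger_gap: 0.587
grasp_force: 62.8
```

Call:
apply_moves(motion=[0.6, 0, 0, 0, 0, 0, 0, 0.63, 0, 0, 0, 0, 0, 0, 0.7, 0, 0, 0, 0, 0, 0, 0.8, 0, 0, 0, 0, 0, 0, 0.9, 0, 0, 0, 0, 0, 0])

```text
clock: 40.85
eef_pos: [0.4905, 0.2117, 0.0445]
ee_rot: [[-0.714, 0.7, 0.0], [0.7, 0.714, 0.0], [-0.0, 0.0, -1.0]]
force: [0.2, 0.1, -0.1]
finger_gap: 0.899
grasp_force: 0.0
```

Call:
apply_moves(motion=[0.9, 0, 0, -0.03, 0, 0, 0, 0.9, 0, 0, -0.09, 0, 0, 0, 0.9, 0, 0, -0.16, 0, 0, 0, 0.9, 0, 0, -0.24, 0, 0, 0, 0.9, 0, 0, -0.312, 0, 0, 0])

```text
clock: 41.35
eef_pos: [0.4903, 0.2116, 0.2022]
ee_rot: [[-0.714, 0.7, 0.001], [0.7, 0.714, 0.0], [-0.0, 0.001, -1.0]]
force: [0.6, 1.0, -0.4]
finger_gap: 0.899
grasp_force: 0.0
```

Call:
apply_moves(motion=[0.9, -0.01, -0.09, -0.02, 0, 0, 0, 0.9, -0.02, -0.18, -0.04, 0, 0, 0, 0.9, -0.03, -0.27, -0.07, 0, 0, 0, 0.9, -0.04, -0.36, -0.1, 0, 0, 0, 0.9, -0.04, -0.414, -0.1, 0, 0, 0])

```text
clock: 41.85
eef_pos: [0.3588, 0.0481, 0.2522]
ee_rot: [[-0.714, 0.701, 0.004], [0.701, 0.714, -0.0], [-0.003, 0.002, -1.0]]
force: [0.5, -0.4, -0.3]
finger_gap: 0.902
grasp_force: 0.0
```

```bash
python3 - <<'E'
from plan import *
state()
a=arm.capture("scene")[:,:,::-1];b=arm.capture("top")[:,:,::-1]
cv2.imwrite("pics/e1.png",np.vstack([np.hstack([cv2.resize(a[120:270,330:480],(400,400),interpolation=cv2.INTER_CUBIC),cv2.resize(b[115:265,120:270],(400,400),interpolation=cv2.INTER_CUBIC)]),
 np.hstack([cv2.resize(a[205:325,165:405],(400,200)),cv2.resize(b[100:240,240:520],(400,200))])]))
E
```

```text
t 41.85 pos [0.3588 0.0481 0.2522] cmd [0.36 0.05 0.25] ang 135.52 cmdang 135.6 j [  8.  -3. -15.  77.  -0.  52.] gap 0.902 gf 0.0 F [ 0.5 -0.4 -0.3]
```

View pics/e1.png

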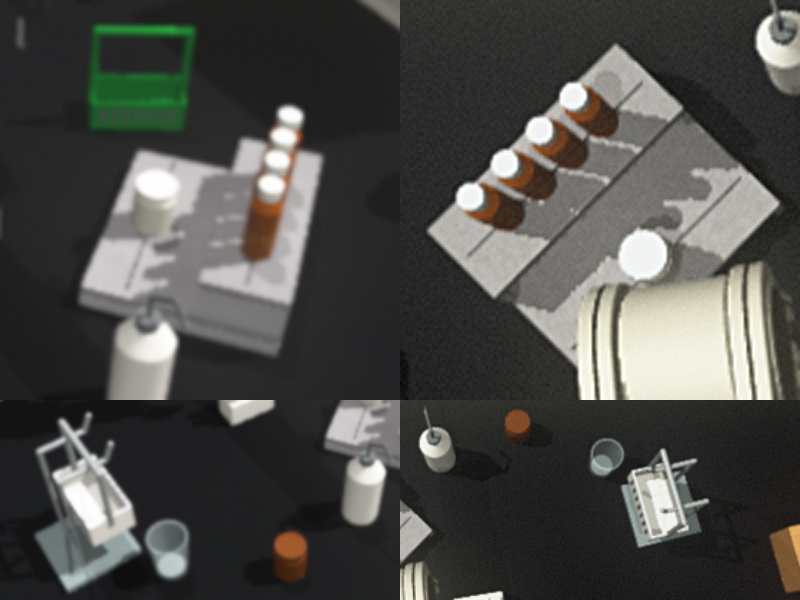

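The picture shows four bottles in a row on the upper line, the jar on the lower line, and the basket hanging on both prongs; the other items are untouched. Numeric check against the guide lines:

```bash
python3 - <<'E'
from fit import *
k=8/3
T=lambda p:full([p],k,(120,115))[0];S=lambda p:full([p],k,(330,120))[0]
R,t=pose([.5433,.2655],np.radians(45.58))
for a,b,z in(((70,197),(290,116),.183),((105,166),(283,138),.183),((141,131),(277,160),.183),((174,97),(270,186),.183),((243,254),(157,185),.092)):
    X,e=tri(S(b),T(a));print(((X-t)@R*1000).round(1),((onz(T(a),z,"top")-t)@R*1000).round(1),round(e,2))
E
```

```text
[ 56.9  67.1 180.8] [ 57.1  67.1 183. ] 0.54
[ 55.1  24.4 179. ] [ 54.4  24.3 183. ] 0.48
[ 54.  -22.1 181.7] [ 53.9 -22.1 183. ] 0.21
[ 54.6 -66.6 180.2] [ 54.7 -66.2 183. ] 0.59
[-74.4  -0.1  90.6] [-73.7   0.2  92. ] 0.5
```

All are within 2 mm of the guide lines, with gaps of about 8 mm. Handing in.

```bash
python3 -c "
from station import arm
print(arm.sign_off())"
```

```text
the job is handed in; nothing more can be done
None
```

The job is handed in: the basket hangs across both prongs, the one jar present stands on the lower guide line, and the four bottles stand in a row on the upper line, all within about 2 mm with roughly 8 mm gaps between bottles; the beaker, wash bottle, tube rack and look-alikes were not touched.

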